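Swap the strip boat under the hold-down weights

ROBOT

A 6-joint arm with a two-finger parallel gripper is mounted at the origin on a cart in front of the work surface, level with it; the furniture and walls round the work are solid. World frame = base frame: x ahead of the robot, y to its left, z up, the work surface at z = 0. Lengths are in mm, angles in rad, forces in N, time in s.
With the tool pointing down it reaches from about 350 to 975 mm from the base axis. Payload 7.1 kg.
Tool frame: the origin (TCP) lies on the centre line of the jaws, within the pads' length; the fingertips stand 14 mm ahead of it and the grasp point (between the pads) lies 5 mm behind it; x points along the fingers, z is the direction in which the jaws open and shut, and the axes are right-handed (so a half turn about x gives the same grasp; the last joint's range is limited). The gripper opens to 88 mm and grips with 3 to 60 N. Pads are 20 mm wide; open, the fingers measure 115 mm over their backs; the gripper's body (75 mm by 178 mm) begins 61 mm behind the grasp point.
Start: joints at [-1.15, 0.423, 1.63, -0, 1.089, -0.019], TCP at [266.114, -565.498, 236.675] pointing down, gripper open.
Joint ranges: [-3, 3], [-0.9, 2.11], [0.09, 2.58], [-1.31, 4.45], [0.11, 2.69], [-2.54, 2.54]. Speed limits (rad/s): [2.39, 2.39, 3.01, 3.14, 3.14, 3.14].

INTERFACE

Orientations are given as a rotation vector (axis times angle).
In Python, from workcell import ctrl gives the robot as it stands.
- The arm moves only by the tool servo_tool, never from a script. Its argument "plan" is a list that holds one entry, the list of rows, each a list of 7 numbers: the shift along the tool's x, y, z in cm, then the turn, a rotation vector about the tool's x, y, z in rad, then the finger opening in cm, from 0 to 8.78. A call has 1 to 8 rows; each row is the pose to reach, as a shift and turn from the pose commanded when the call began, along the tool's axes at that moment; what a row does not reach only later rows make up. A row lasts 1/12 s, in which the tool goes at most 41.7 mm and 7.16 degrees, less where a joint would pass 70% of its speed; a pose out of reach is approached as far as the arm can. A call with a gripper value outside its range is refused whole. The fingers move at their own pace and stop on an object; the grip force is fixed at half the most. Time passes only in rows, so rows that repeat a pose let the fingers close. It gives the time, the measured TCP pose, the force and the opening at its end, in the units of the state.
- ctrl.get_obs(): the state, without advancing time (a new reading comes with each control period).
- ctrl.get_image(name): name is "scene" or "top"; returns the picture (400x640x3 uint8, red, green, blue); there is no depth.
- ctrl.calibration(name): a dict with "K" (3x3 intrinsics, pixels), "view" (4x4, takes a point from world to camera coordinates). Camera axes: x right, y up, looking along -z (the intrinsics and any distortion apply to the point x, -y, -z); pixel columns grow to the right and rows downward; lengths in mm; the calibration is good to about 2 mm. A picture is of the moment at which its call begins. calibration takes no time and is no camera call.
- ctrl.close_job(): hands the job in, once; it reports no verdict.
The state is a dict: "t": time; "qpos": joint angles; "qvel": joint speeds; "joint_torque": joint torques, N m; "ee_pos": TCP position; "orientation": TCP orientation; "ft_force": force on the tool from outside, world axes, zero at the start; "moment": the same for the moment, N m; "width": finger opening in mm.
Only numpy, scipy, OpenCV 4.12 (cv2) and the standard library are available. Lean on these libraries where they do the work, as an engineer would, in place of code of your own. Each camera call takes 0.05 s, during which the arm holds its last target.

TASK

In the blue press nest the aluminium strip boat lies under two hold-down weights, a copper block with a black top plate and a round steel one. Set both weights aside on the dark rubber mat, then move the aluminium boat into the green outfeed nest, then lay the black boat in the blue nest, and finally put each weight back on top at the same place where it stood, the copper block lengthwise along the boat as before. Both boats must lie flat between the corner stops; leave the note pad, the tweezers and the magnifier undisturbed.

Things in the scene. Friction and masses are not known exactly. Their poses are not given: they have to be found in the camera images.
- press_nest: Fixed blue base plate, 90 x 246 mm and 6 mm thick, with four low aluminium L-shaped corner stops that rise to 13 mm above the bench and enclose a field 76 mm wide (x) and 228 mm long (y); the long sides are open between the corners (no stop within 95 mm of the middle). White index lines on its edges at 50 mm either side of the middle. Origin: centre of the underside, on the bench; y along its length, z up.
- outfeed_nest: Fixed green base plate with the same corner stops and sizes as the blue one (90 x 246 x 6 mm, field 76 x 228 mm, stops up to 13 mm), empty at the start. Origin: centre of the underside, on the bench; y along its length, z up.
- park_mat: Fixed dark rubber mat, 90 x 180 x 3 mm, flat and empty: the side area for both weights. Origin: centre of the underside, on the bench; y along its length, z up.
- alu_boat_center (a point): Loose aluminium strip boat with a tan strip in it, a flat solid slab 60 (x) x 210 (y) x 9 mm, about 0.19 kg; at the start it lies in the blue nest, on the 6 mm base plate, under both weights. Grasp across the 60 mm width at mid length. Point: its centre, 4.5 mm above its underside; y along its length, z up.
- black_boat_center (a point): Loose black boat with a tan strip in it, a flat solid slab 56 (x) x 190 (y) x 9 mm, about 0.12 kg; at the start it lies on the bare bench. Grasp across the 56 mm width at mid length. Point: its centre, 4.5 mm above its underside; y along its length, z up.
- copper_weight_center (a point): Loose copper block with a thin black plate (28 x 44 mm) on its top, 38 (x) x 68 (y) mm, body 16 mm high (screw heads and plate reach 18 mm), about 0.36 kg; at the start it stands on the aluminium boat, lengthwise, near 50 mm from the middle towards one end. Grasp across the 38 mm width. Point: its centre, 8 mm above its underside; y along its length, z up.
- steel_weight_center (a point): Loose round steel weight, upright cylinder of 46 mm diameter and 28 mm height with a dark band, about 0.36 kg; at the start it stands on the aluminium boat, near 50 mm from the middle towards the other end. Grasp across the diameter. Point: its centre, 14 mm above its underside; z up.
- pad: Bystander, not to be disturbed: white note pad with a red edge, 60 (x) x 105 (y) x 12 mm, on the bench left of the work. Origin: centre of its underside.
- tweezers: Bystander, not to be disturbed: black tweezers, 18 (x) x 118 (y) x 10 mm, on the bench left of the work. Origin: centre of their underside.
- magnifier: Bystander, not to be disturbed: small grey folding magnifier with a black lens, 52 (x) x 30 (y) x 16 mm, on the bench behind the work. Origin: centre of its underside.

How it is judged (in metres and radians):
On the way, in this order (a step that is already met when the one before it is completed fails the run):
1. both weights stand on the dark mat together (x of copper_weight_center in the frame of park_mat between -0.045 and 0.045 m and y of copper_weight_center in the frame of park_mat between -0.09 and 0.09 m and z of copper_weight_center in the frame of park_mat between 0.009 and 0.0145 m and linear speed of each of copper_weight, steel_weight below 0.02 m/s and x of steel_weight_center in the frame of park_mat between -0.045 and 0.045 m and y of steel_weight_center in the frame of park_mat between -0.09 and 0.09 m and z of steel_weight_center in the frame of park_mat between 0.015 and 0.0205 m), for 0.2 s.
2. the aluminium boat lies in the green nest while the weights wait on the mat (all of step 1 and x of alu_boat_center in the frame of outfeed_nest between -0.014 and 0.014 m and y of alu_boat_center in the frame of outfeed_nest between -0.022 and 0.022 m and z of alu_boat_center in the frame of outfeed_nest between 0.007 and 0.0135 m and angle between the y axis of alu_boat_center and the y axis of outfeed_nest, either way round below 0.15 rad and angle between alu_boat_center's own z axis and vertical below 0.05 rad and linear speed of alu_boat below 0.02 m/s), for 0.2 s.
3. the black boat lies in the blue nest while the weights wait on the mat (all of step 1 and x of black_boat_center in the frame of press_nest between -0.014 and 0.014 m and y of black_boat_center in the frame of press_nest between -0.022 and 0.022 m and z of black_boat_center in the frame of press_nest between 0.007 and 0.0135 m and angle between the y axis of black_boat_center and the y axis of press_nest, either way round below 0.15 rad and angle between black_boat_center's own z axis and vertical below 0.05 rad and linear speed of black_boat below 0.02 m/s), for 0.2 s.
At the end, for the whole second after the job is handed in: Aluminium boat flat in the green nest, black boat flat in the blue nest (centre within 14 mm across, 22 mm along, 0.15 rad); each weight upright on the black boat within 18 mm of where it stood at the start, copper block within 0.25 rad of lengthwise; all at rest (x of alu_boat_center in the frame of outfeed_nest between -0.014 and 0.014 m and y of alu_boat_center in the frame of outfeed_nest between -0.022 and 0.022 m and z of alu_boat_center in the frame of outfeed_nest between 0.007 and 0.0135 m and angle between the y axis of alu_boat_center and the y axis of outfeed_nest, either way round below 0.15 rad and angle between each of alu_boat_center, black_boat_center's own z axis and vertical below 0.05 rad and x of black_boat_center in the frame of press_nest between -0.014 and 0.014 m and y of black_boat_center in the frame of press_nest between -0.022 and 0.022 m and z of black_boat_center in the frame of press_nest between 0.007 and 0.0135 m and angle between the y axis of black_boat_center and the y axis of press_nest, either way round below 0.15 rad and distance of each of copper_weight_center, steel_weight_center from where it was at the start of the episode below 0.018 m and angle between each of copper_weight_center, steel_weight_center's own z axis and vertical below 0.08 rad and linear speed of each of copper_weight, steel_weight, alu_boat, black_boat below 0.02 m/s and angle between the y axis of copper_weight_center and the y axis of press_nest, either way round below 0.25 rad); the robot touches nothing.
It fails at once if the note pad was disturbed (moved more than 25 mm) (distance of pad from where it was at the start of the episode above 0.025 m).
It fails at once if the tweezers was disturbed (moved more than 25 mm) (distance of tweezers from where it was at the start of the episode above 0.025 m).
It fails at once if the magnifier was disturbed (moved more than 25 mm) (distance of magnifier from where it was at the start of the episode above 0.025 m).
It also fails if it takes over 128 s, if anything falls off the work surface, if the arm or the gripper's body presses on something with over 40 N, if the wrist force passes 120 N, or if a joint passes its speed limit or range.

## Working session

There is one attempt and no reset: what is moved stays moved. The work goes in short steps, Python scripts to look and compute and a tool call to move; the robot and the scene stay as the last step left them, time stands still between calls to the robot, and variables do not carry over. Pictures are saved under pics/ and viewed, and the job is handed in when it is done.

Besides the shell and the picture viewer there is one more tool, called as a command line: name --argument value ..., lists and objects as JSON in quotes. servo_tool: Moves the arm, as the interface text tells. Its arguments: {"type":"object","properties":{"plan":{"type":"array","items":{"type":"array","items":{"type":"array","items":{"type":"number"}}}}},"required":["plan"]}

```bash
ls; mkdir -p pics
python3 - <<'E'
from workcell import ctrl
import cv2, numpy as np
np.set_printoptions(precision=4,suppress=True)
print(ctrl.get_obs())
for n in ("scene","top"):
    c=ctrl.calibration(n); print(n,c)
    cv2.imwrite(f"pics/{n}0.png",cv2.cvtColor(ctrl.get_image(n),cv2.COLOR_RGB2BGR))
E
```

```text
pics
{'t': 0.0, 'qpos': array([-1.15  ,  0.4239,  1.6307, -0.    ,  1.0886, -0.019 ]), 'qvel': array([-0.0002, -0.0012,  0.0004,  0.0025,  0.0002,  0.0033]), 'joint_torque': array([ -0.0001, -54.4624, -27.367 ,   0.0643,   0.0226,  -0.0001]), 'ee_pos': array([ 265.9015, -565.0203,  235.8755]), 'orientation': array([ 0.8803,  1.3871, -0.8789]), 'ft_force': array([ 0.4021,  0.1248, -0.5625]), 'moment': array([-0.0501, -0.0649,  0.0434]), 'width': 88.05872353922594}
scene {'K': array([[499.3172,   0.    , 331.7967],
       [  0.    , 499.3172, 202.3758],
       [  0.    ,   0.    ,   1.    ]]), 'view': array([[   -0.4328,    -0.9014,    -0.0143,   315.5974],
       [    0.6908,    -0.3418,     0.6372,  -417.4907],
       [   -0.5792,     0.2659,     0.7706, -1010.7108],
       [    0.    ,     0.    ,     0.    ,     1.    ]])}
top {'K': array([[472.3599,   0.    , 326.9788],
       [  0.    , 472.3599, 202.5431],
       [  0.    ,   0.    ,   1.    ]]), 'view': array([[   -0.0081,    -0.9999,     0.0122,    55.6918],
       [    0.9961,    -0.007 ,     0.0877,  -550.0516],
       [   -0.0876,     0.0128,     0.9961, -1350.6181],
       [    0.    ,     0.    ,     0.    ,     1.    ]])}
```

View pics/scene0.png

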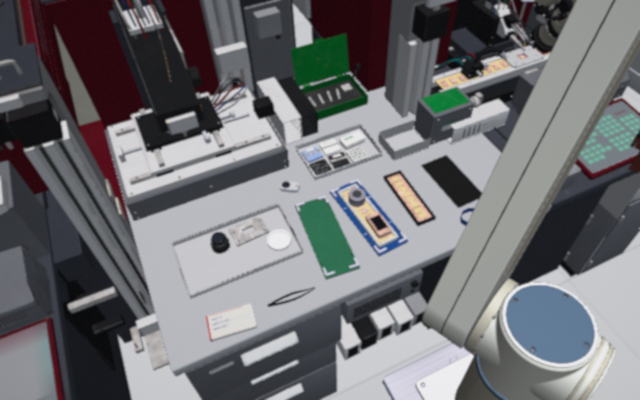

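View pics/top0.png

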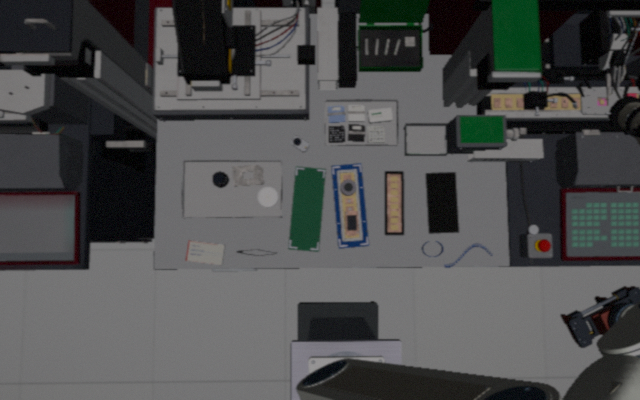

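The scene view shows the nests in the middle: green around (327,236), blue around (368,217), black boat (409,198) and mat (452,180). The top view shows green at (307,208), blue (350,206), black boat (394,203) and mat (442,203). I'll zoom in on both.

```bash
cat > h.py <<'E'
from workcell import ctrl
import cv2, numpy as np
np.set_printoptions(precision=2,suppress=True)
CAL={n:ctrl.calibration(n) for n in ("scene","top")}
def proj(n,P):
    c=CAL[n]; P=np.atleast_2d(P).astype(float)
    q=P@c["view"][:3,:3].T+c["view"][:3,3]
    q=q*[1,-1,-1]; u=q@c["K"].T
    return u[:,:2]/u[:,2:]
def ray(n,px):
    c=CAL[n]; R=c["view"][:3,:3]; t=c["view"][:3,3]
    d=np.linalg.inv(c["K"])@[px[0],px[1],1]; d=R.T@(d*[1,-1,-1])
    return -R.T@t, d/np.linalg.norm(d)
def onz(n,px,z):
    o,d=ray(n,px); return o+d*(z-o[2])/d[2]
def tri(p1,p2):
    A=[];b=[]
    for n,p in (("scene",p1),("top",p2)):
        o,d=ray(n,p); M=np.eye(3)-np.outer(d,d); A.append(M); b.append(M@o)
    X=np.linalg.lstsq(np.vstack(A),np.hstack(b),rcond=None)[0]
    return X, proj("scene",X)[0]-p1, proj("top",X)[0]-p2
def crop(img,x0,y0,x1,y1,s,name):
    c=cv2.cvtColor(img[y0:y1,x0:x1],cv2.COLOR_RGB2BGR)
    c=cv2.resize(c,None,fx=s,fy=s,interpolation=cv2.INTER_CUBIC)
    c=cv2.convertScaleAbs(c,alpha=1.3)
    for k in range(x0-x0%10+10,x1,10):
        cv2.putText(c,str(k),(int((k-x0+.5)*s)-8,8),0,.3,(0,255,255),1); cv2.line(c,(int((k-x0+.5)*s),9),(int((k-x0+.5)*s),14),(0,255,255),1)
    for k in range(y0-y0%10+10,y1,10):
        cv2.putText(c,str(k),(0,int((k-y0+.5)*s)+3),0,.3,(0,255,255),1); cv2.line(c,(20,int((k-y0+.5)*s)),(26,int((k-y0+.5)*s)),(0,255,255),1)
    cv2.imwrite(f"pics/{name}.png",c)
E
python3 - <<'E'
from h import *
t=cv2.cvtColor(cv2.imread("pics/top0.png"),cv2.COLOR_BGR2RGB);s=cv2.cvtColor(cv2.imread("pics/scene0.png"),cv2.COLOR_BGR2RGB)
crop(t,280,155,410,255,6,"t_a"); crop(t,375,155,475,250,6,"t_b")
crop(s,285,170,415,285,5,"s_a"); crop(s,375,145,490,245,6,"s_b")
E
```

```text
(no output)
```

View pics/t_a.png

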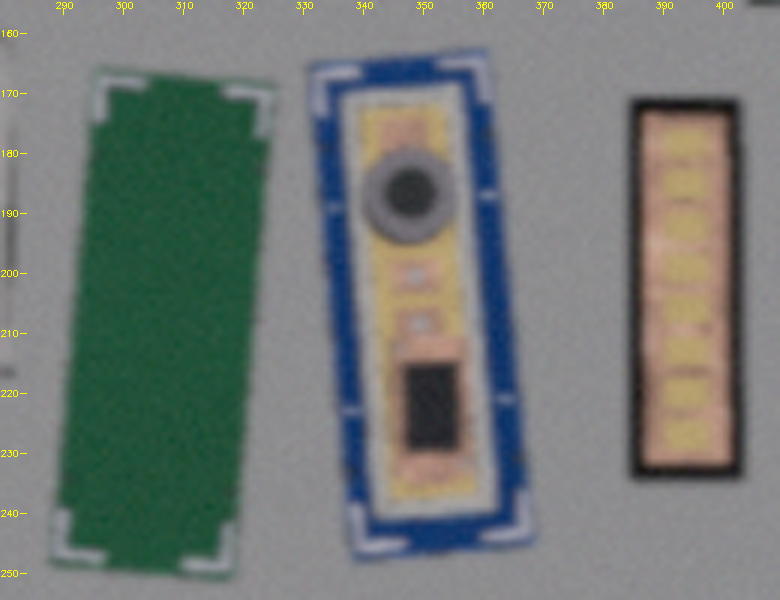

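View pics/s_a.png

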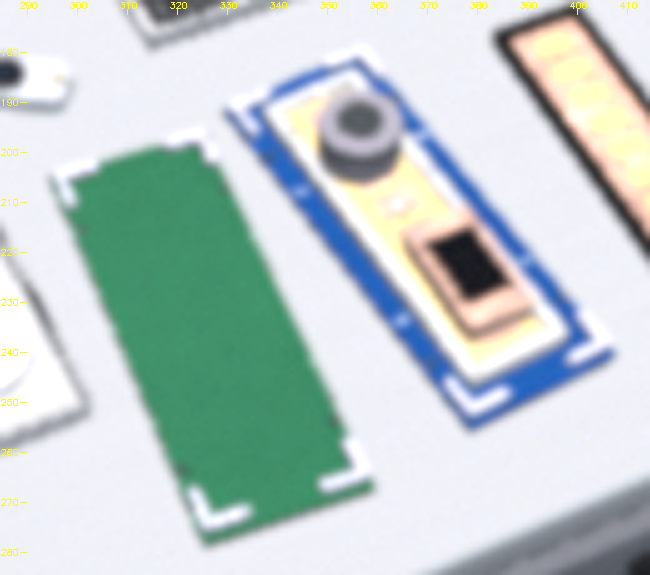

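View pics/s_b.png

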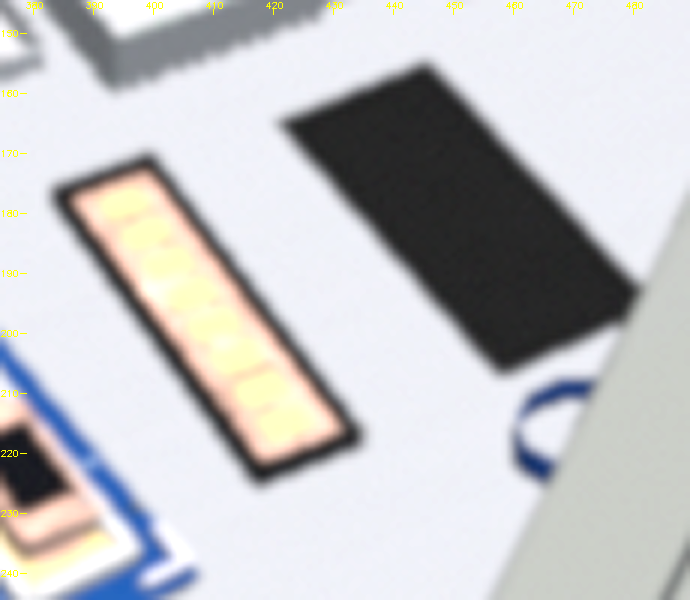

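View pics/t_b.png

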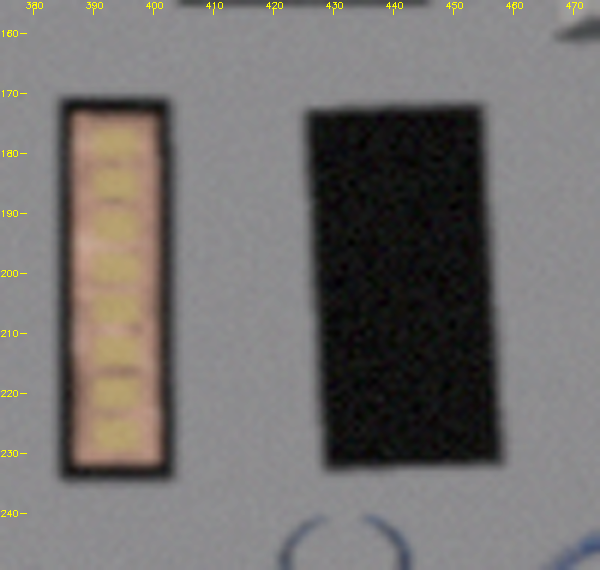

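```bash
cat > fit.py <<'E'
from h import *
from scipy.optimize import least_squares
# corners order: FL,FR,NR,NL (far = +x world, left=+y)
def fit(name,W,L,top,sc):
    loc=np.array([[L/2,W/2],[L/2,-W/2],[-L/2,-W/2],[-L/2,W/2]])
    it=[i for i in range(4) if top[i]]; js=[i for i in range(4) if sc[i]]
    T=np.array([top[i] for i in it]);S=np.array([sc[i] for i in js])
    def pts(p):
        c,s=np.cos(p[3]),np.sin(p[3])
        return np.c_[p[0]+c*loc[:,0]-s*loc[:,1],p[1]+s*loc[:,0]+c*loc[:,1],np.full(4,p[2])]
    def f(p):
        P=pts(p); return np.r_[(proj("top",P[it])-T).ravel(),(proj("scene",P[js])-S).ravel()]
    r=least_squares(f,[550,0,10,0],x_scale=[10,10,10,.1])
    print(name,"x,y,z",r.x[:3],"yaw %.4f"%r.x[3],"rms px %.2f"%np.sqrt(np.mean(r.fun**2)))
    return r.x
if __name__=="__main__":
    fit("green",90,246,[(295.3,165.5),(325.3,168.5),(318.5,251.2),(287.8,248.7)],[(294.5,204.9),(325.5,195.1),(359.5,267.1),(325.5,278.9)])
    fit("blue",90,246,[(330.5,164.8),(360.7,162.8),(368.8,245.3),(338.3,247.8)],[(329.7,191.9),None,(407.3,240.1),(378.9,255.9)])
    fit("alu",60,210,[(336.3,169.5),(356.7,168.3),(362.8,239.8),(342.3,241.5)],[(336.9,191.5),None,(398.5,236.5),(379.9,245.5)])
    fit("black",56,190,[(384.6,171.1),(402.8,170.8),(403.5,234.2),(384.8,234.3)],[(383.2,176.5),(399.5,169.8),(435.3,217),(417.8,225.5)])
    fit("mat",90,180,[(425.3,172.8),(454.8,172),(458.2,231.5),(428.7,232.7)],[(420.8,165),(445.7,154.8),(482,192.8),(458.3,207.2)])
    for n,a,b in (("steel",(356.5,193.3),(347.7,186.9)),("copper",(378.1,221.7),(351.6,222.3))): print(n,*tri(a,b))
    print(onz("top",(347.7,186.9),43),onz("top",(351.6,222.3),33))
    print(onz("scene",(356.5,193.3),43),onz("scene",(378.1,221.7),33))
E
python3 fit.py
```

```text
green x,y,z [535.93 110.99   4.12] yaw -0.0914 rms px 0.24
blue x,y,z [545.08 -15.53   2.6 ] yaw 0.0809 rms px 0.32
alu x,y,z [544.98 -14.65  12.93] yaw 0.0736 rms px 0.34
black x,y,z [ 551.29 -146.62    5.05] yaw -0.0129 rms px 0.41
mat x,y,z [ 552.32 -288.29    3.56] yaw 0.0329 rms px 0.98
steel [593.31  -8.07  45.35] [0.02 0.  ] [-0.02 -0.01]
copper [492.19 -18.35  34.34] [0.19 0.01] [-0.14 -0.08]
[593.56  -8.26  43.  ] [492.   -18.85  33.  ]
[595.11  -8.99  43.  ] [493.29 -18.51  33.  ]
```

Run:
```python
from h import *
from scipy.spatial.transform import Rotation as R
o=ctrl.get_obs(); M=R.from_rotvec(o["orientation"]).as_matrix(); print(M)
for s in (1,-1):
    D=np.array([[0,-s,0],[0,0,s],[-1,0,0]]).astype(float)
    print(s,(R.from_matrix(M).inv()*R.from_matrix(D)).as_rotvec())
```

```text
[[-0.    0.9   0.43]
 [ 0.    0.43 -0.9 ]
 [-1.    0.   -0.  ]]
1 [-2.7 -0.  -0. ]
-1 [ 0.44 -0.    0.  ]
```

```bash
cat > go.py <<'E'
# usage: go.py x y z yaw -> shift cm + turn from present measured pose
import sys
from h import *
from scipy.spatial.transform import Rotation as R
def go(x,y,z,yaw,o=None):
    o=o or ctrl.get_obs(); M=R.from_rotvec(o["orientation"])
    c,s=np.cos(yaw),np.sin(yaw)
    D=R.from_matrix(np.array([[0,c,s],[0,s,-c],[-1,0,0]]))
    sh=M.as_matrix().T@(np.array([x,y,z])-o["ee_pos"])/10
    print("shift cm",sh,"turn",np.round((M.inv()*D).as_rotvec(),3))
if __name__=="__main__":
    o=ctrl.get_obs(); m=R.from_rotvec(o["orientation"]).as_matrix()
    print("t %.2f"%o["t"],"tcp",o["ee_pos"],"yaw %.3f"%np.arctan2(m[1,1],m[0,1]),"w %.1f"%o["width"],"F",o["ft_force"],"q",o["qpos"])
    a=list(map(float,sys.argv[1:]))
    for i in range(0,len(a),4): go(*a[i:i+4],o)
E
python3 go.py 492.5 -18.5 120 0.078
```

```text
t 0.10 tcp [ 265.93 -565.09  236.  ] yaw 0.440 w 87.6 F [-0.31  0.01 -1.  ] q [-1.15  0.42  1.63 -0.    1.09 -0.02]
shift cm [ 11.65  43.77 -39.79] turn [ 0.36 -0.    0.  ]
```

servo_tool --plan '[[[4,20,-18,0.18,0,0,8.78],[4,20,-18,0.18,0,0,8.78],[6,25,-22.7,0.36,0,0,8.78],[6,30,-27.3,0.36,0,0,8.78],[8,43.8,-39.8,0.36,0,0,8.78],[8,43.8,-39.8,0.36,0,0,8.78],[11.6,43.8,-39.8,0.36,0,0,8.78],[11.6,43.8,-39.8,0.36,0,0,8.78]]]'

```text
t: 0.77
ee_pos: [392.4, -260.6, 181.5]
orientation: [1.151, 1.245, -1.15]
ft_force: [0.3, -0.9, -0.4]
width: 87.8
```

```bash
python3 go.py 492.5 -18.5 120 0.078
```

```text
t 0.77 tcp [ 392.42 -260.57  181.49] yaw 0.079 w 87.8 F [ 0.34 -0.86 -0.38] q [-0.61  0.28  2.01  0.    0.86  0.88]
shift cm [  6.15  11.89 -23.34] turn [ 0.  0. -0.]
```

servo_tool --plan '[[[6.1,11.5,-23,0,0,0,8.78],[6.1,11.5,-23,0,0,0,8.78],[6.1,11.5,-23,0,0,0,8.78],[6.1,11.5,-23,0,0,0,8.78],[6.1,11.5,-23,0,0,0,8.78],[6.1,11.5,-23,0,0,0,8.78],[6.1,11.5,-23,0,0,0,8.78],[6.1,11.5,-23,0,0,0,8.78]]]'

```text
t: 1.43
ee_pos: [488.9, -21.0, 119.7]
orientation: [1.147, 1.249, -1.148]
ft_force: [0.8, -0.2, 1.2]
width: 87.6
```

```bash
python3 go.py 492.5 -18.5 120 0.078 492.5 -18.5 32 0.078
python3 - <<'E'
from h import *
i=ctrl.get_image("top");crop(i,280,140,480,260,4,"t1")
E
```

```text
t 1.43 tcp [488.89 -21.02 119.67] yaw 0.084 w 87.6 F [ 0.81 -0.19  1.19] q [-0.07  0.41  2.    0.    0.73  1.42]
shift cm [-0.03  0.38 -0.22] turn [ 0.01 -0.    0.  ]
shift cm [ 8.77  0.39 -0.22] turn [ 0.01 -0.    0.  ]
```

View pics/t1.png

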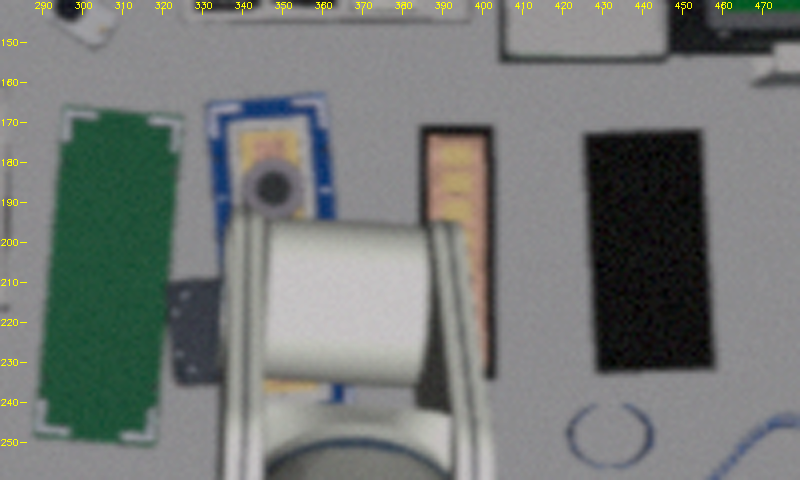

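The top view shows the gripper over the copper block at about (350,225), with the mat corners at (425,173), (454,172), (457,231) and (428,232). Next I descend onto the copper block.

servo_tool --plan '[[[0,0.4,-0.2,0.006,0,0,8.78],[2.5,0.4,-0.2,0.006,0,0,8.78],[5,0.4,-0.2,0.006,0,0,8.78],[7,0.4,-0.2,0.006,0,0,8.78],[8,0.4,-0.2,0.006,0,0,8.78],[8.7,0.4,-0.2,0.006,0,0,8.78],[8.7,0.4,-0.2,0.006,0,0,8.78],[8.7,0.4,-0.2,0.006,0,0,8.78]]]'

```text
t: 2.15
ee_pos: [492.5, -22.2, 34.1]
orientation: [1.155, 1.242, -1.155]
ft_force: [0.1, -0.5, 0.7]
width: 87.8
```

```bash
python3 go.py 492.5 -18.5 32 0.078
python3 - <<'E'
from h import *
i=ctrl.get_image("scene");crop(i,285,140,485,290,4,"s1")
E
```

```text
t 2.15 tcp [492.54 -22.16  34.1 ] yaw 0.073 w 87.8 F [ 0.07 -0.5   0.7 ] q [-0.07  0.58  2.02 -0.    0.55  1.43]
shift cm [ 0.21  0.02 -0.37] turn [-0.01  0.   -0.  ]
```

View pics/s1.png

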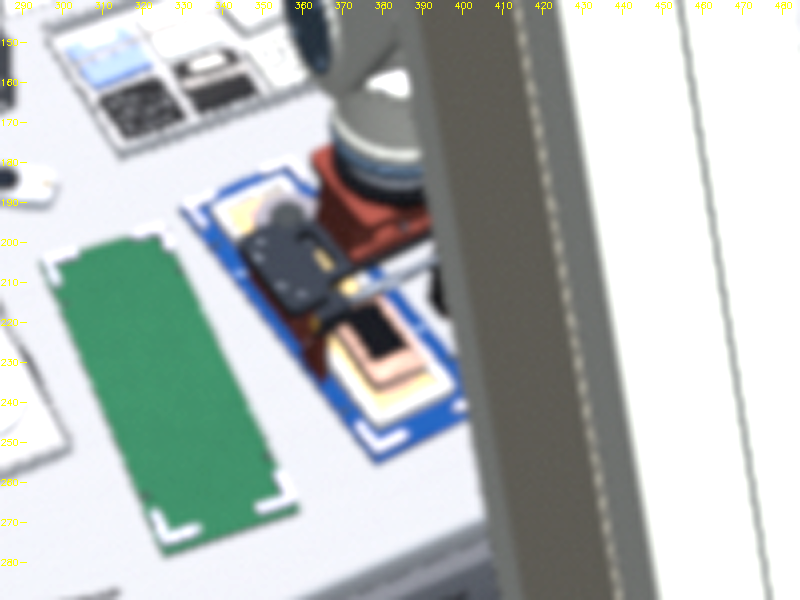

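Run:
```python
from h import *
o=ctrl.get_obs()["ee_pos"]; z=np.array([.073,-.997,0])
for h in (-14,0,20):
  print(h,proj("scene",[o+44*z+[0,0,h],o-44*z+[0,0,h],o+[0,0,h]]))
```

```text
-14 [[393.27 217.47]
 [364.64 231.29]
 [379.11 224.31]]
0 [[393.71 214.14]
 [364.84 228.01]
 [379.43 221.  ]]
20 [[394.34 209.29]
 [365.14 223.23]
 [379.9  216.18]]
```

servo_tool --plan '[[[0.15,0,-0.3,0,0,0,8.78],[0.15,0,-0.3,0,0,0,6],[0.15,0,-0.3,0,0,0,3],[0.15,0,-0.3,0,0,0,2],[0.15,0,-0.3,0,0,0,2],[0.15,0,-0.3,0,0,0,2],[0.15,0,-0.3,0,0,0,2],[0.15,0,-0.3,0,0,0,2]]]'

```text
t: 2.87
ee_pos: [492.0, -18.6, 32.2]
orientation: [1.155, 1.243, -1.155]
ft_force: [-0.5, 0.4, 0.2]
width: 44.5
```

```bash
python3 go.py 492.5 -18.5 32 0.078
```

```text
t 2.87 tcp [492.02 -18.64  32.18] yaw 0.074 w 44.5 F [-0.54  0.35  0.22] q [-0.06  0.58  2.02 -0.    0.54  1.44]
shift cm [ 0.02  0.05 -0.01] turn [-0.  0. -0.]
```

servo_tool --plan '[[[0,0,0,0,0,0,2],[0,0,0,0,0,0,2],[0,0,0,0,0,0,2],[0,0,0,0,0,0,2],[-1,0,0,0,0,0,2],[-3,0,0,0,0,0,2],[-3,0,0,0,0,0,2]]]'

```text
t: 3.45
ee_pos: [493.4, -18.7, 64.5]
orientation: [1.156, 1.241, -1.153]
ft_force: [0.4, -0.0, -3.3]
width: 38.1
```

```bash
python3 go.py 507 -288 120 0.074
python3 - <<'E'
from h import *
i=ctrl.get_image("scene");crop(i,285,140,485,290,4,"s2")
E
```

```text
t 3.45 tcp [493.36 -18.67  64.51] yaw 0.074 w 38.1 F [ 0.42 -0.02 -3.26] q [-0.06  0.52  2.01  0.    0.61  1.44]
shift cm [-5.54 -0.61 26.96] turn [-0.  0. -0.]
```

View pics/s2.png

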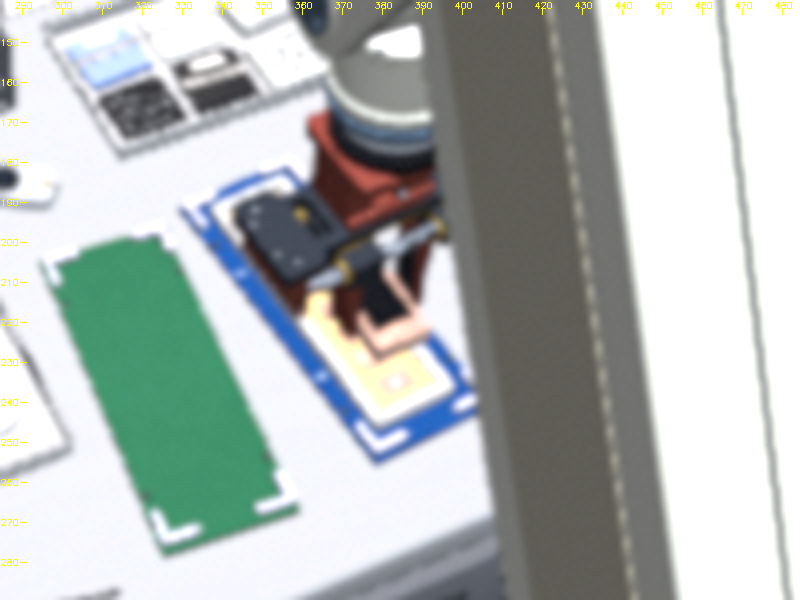

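The scene view shows the copper block lifted in the jaws, with its plate at about (379,213); the boat hasn't moved. Next it goes to the mat.

servo_tool --plan '[[[-3.5,0,0,0,0,0,2],[-3.5,-0.2,4,0,0,0,2],[-3.5,-0.2,8,0,0,0,2],[-3.5,-0.4,12,0,0,0,2],[-3.5,-0.4,16,0,0,0,2],[-3.5,-0.6,20,0,0,0,2],[-3.5,-0.6,24,0,0,0,2],[-3.5,-0.6,27,0,0,0,2]]]'

```text
t: 4.17
ee_pos: [505.5, -291.3, 96.5]
orientation: [1.155, 1.242, -1.156]
ft_force: [0.5, -0.4, -3.4]
width: 38.2
```

servo_tool --plan '[[[0,0,0,0,0,0,2],[0,0,0,0,0,0,2],[0,0,0,0,0,0,2]]]'

```text
t: 4.42
ee_pos: [505.0, -287.6, 96.2]
orientation: [1.155, 1.245, -1.156]
ft_force: [0.3, -0.1, -3.1]
width: 38.3
```

```bash
python3 go.py 507 -288 22 0.074
python3 - <<'E'
from h import *
i=ctrl.get_image("scene");crop(i,325,120,525,260,4,"s3")
i=ctrl.get_image("top");crop(i,280,140,480,260,4,"t3")
E
```

```text
t 4.42 tcp [ 504.98 -287.63   96.23] yaw 0.073 w 38.3 F [ 0.26 -0.07 -3.13] q [-0.54  0.55  1.81  0.    0.78  0.96]
shift cm [7.42 0.21 0.06] turn [-0. -0.  0.]
```

View pics/s3.png

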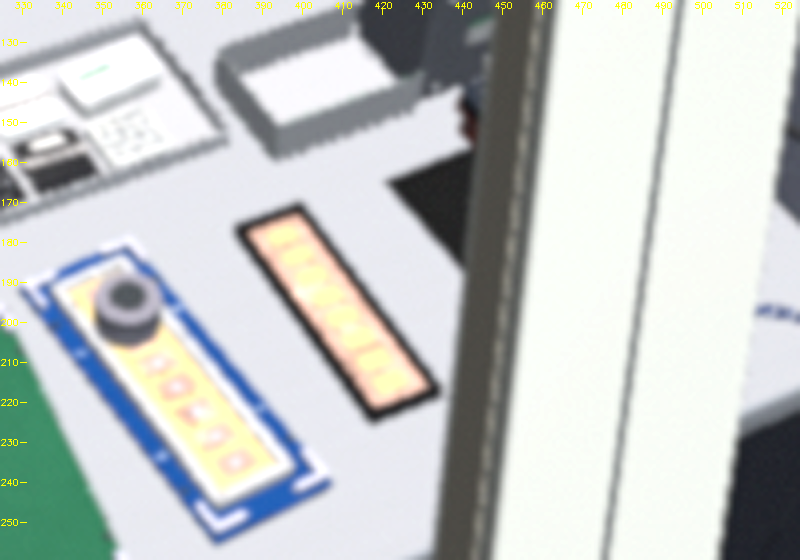

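View pics/t3.png

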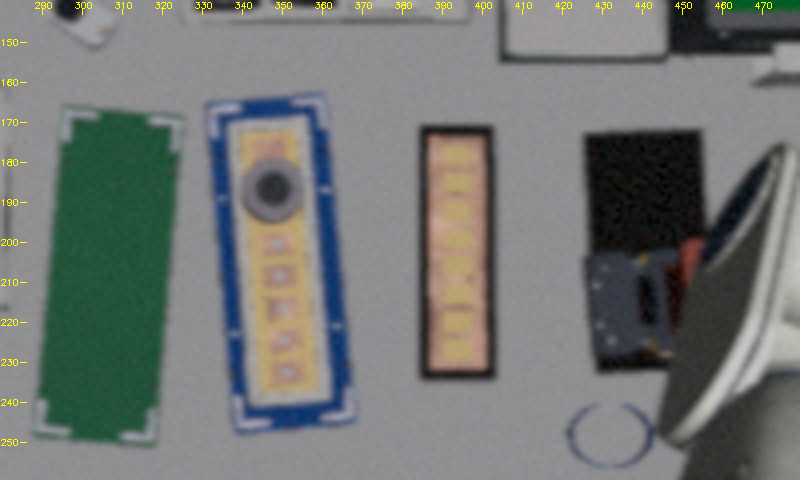

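The top view shows the gripper above the near half of the mat at about (435,215). The blue nest holds only the steel weight, at (347,187). Next I lower the copper block.

servo_tool --plan '[[[2.5,0.2,0,0,0,0,2],[5,0.2,0,0,0,0,2],[6.5,0.2,0,0,0,0,2],[7.0,0.2,0,0,0,0,2],[7.3,0.2,0,0,0,0,2],[7.5,0.2,0,0,0,0,2],[7.5,0.2,0,0,0,0,2],[7.5,0.2,0,0,0,0,2]]]'

```text
t: 5.18
ee_pos: [508.6, -288.3, 23.1]
orientation: [1.154, 1.242, -1.154]
ft_force: [-0.1, -0.9, -3.6]
width: 38.2
```

```bash
python3 go.py 507 -288 20.2 0.074
```

```text
t 5.18 tcp [ 508.56 -288.31   23.08] yaw 0.074 w 38.2 F [-0.15 -0.93 -3.58] q [-0.54  0.68  1.82  0.    0.65  0.96]
shift cm [ 0.29 -0.15 -0.04] turn [ 0.  0. -0.]
```

servo_tool --plan '[[[0.15,0,0,0,0,0,2],[0.25,0,0,0,0,0,2],[0.25,0,0,0,0,0,2],[0.25,0,0,0,0,0,2]]]'

```text
t: 5.52
ee_pos: [508.3, -288.5, 20.2]
orientation: [1.155, 1.242, -1.154]
ft_force: [-0.2, 1.0, 0.1]
width: 38.0
```

```bash
python3 go.py 507 -288 20.2 0.074
```

```text
t 5.52 tcp [ 508.34 -288.47   20.17] yaw 0.074 w 38.0 F [-0.23  0.96  0.12] q [-0.54  0.68  1.82  0.    0.64  0.96]
shift cm [-0.   -0.13 -0.06] turn [-0.  0. -0.]
```

servo_tool --plan '[[[0,0,0,0,0,0,6],[0,0,0,0,0,0,8.78],[0,0,0,0,0,0,8.78],[0,0,0,0,0,0,8.78],[0,0,0,0,0,0,8.78],[0,0,0,0,0,0,8.78],[-3,0,0,0,0,0,8.78],[-6,0,0,0,0,0,8.78]]]'

```text
t: 6.18
ee_pos: [506.4, -287.3, 78.5]
orientation: [1.155, 1.248, -1.156]
ft_force: [0.6, -0.5, -0.7]
width: 86.4
```

```bash
python3 go.py 594 -9 100 0.078
```

```text
t 6.18 tcp [ 506.44 -287.3    78.53] yaw 0.074 w 86.4 F [ 0.55 -0.5  -0.75] q [-0.54  0.58  1.81  0.    0.75  0.96]
shift cm [ -2.12  10.78 -27.11] turn [-0. -0.  0.]
```

servo_tool --plan '[[[-2,1,-2,0,0,0,8.78],[-2,10.8,-27,0,0,0,8.78],[-2,10.8,-27,0,0,0,8.78],[-2,10.8,-27,0,0,0,8.78],[-2,10.8,-27,0,0,0,8.78],[-2,10.8,-27,0,0,0,8.78],[-2,10.8,-27,0,0,0,8.78],[-2,10.8,-27,0,0,0,8.78]]]'

```text
t: 6.85
ee_pos: [596.8, -6.7, 99.9]
orientation: [1.154, 1.244, -1.152]
ft_force: [0.3, -0.2, -0.0]
width: 88.1
```

servo_tool --plan '[[[0,0,0,0,0,0,8.78],[0,0,0,0,0,0,8.78],[0,0,0,0,0,0,8.78]]]'

```text
t: 7.1
ee_pos: [595.3, -11.6, 99.5]
orientation: [1.154, 1.244, -1.155]
ft_force: [-0.1, 0.2, 0.3]
width: 87.9
```

```bash
python3 go.py 593.5 -9 32 0.078;python3 - <<'E'
from h import *
i=ctrl.get_image("top");crop(i,280,140,480,260,4,"t4")
i=ctrl.get_image("scene");crop(i,285,140,485,290,4,"s4")
E
```

```text
t 7.10 tcp [595.27 -11.57  99.49] yaw 0.074 w 87.9 F [-0.12  0.19  0.28] q [-0.04  0.56  1.78 -0.    0.8   1.46]
shift cm [ 6.75 -0.15 -0.27] turn [-0.  0.  0.]
```

View pics/t4.png

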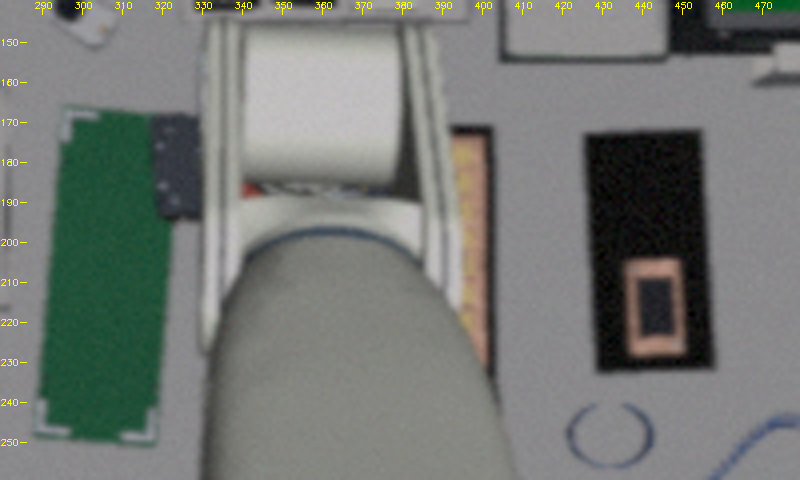

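View pics/s4.png

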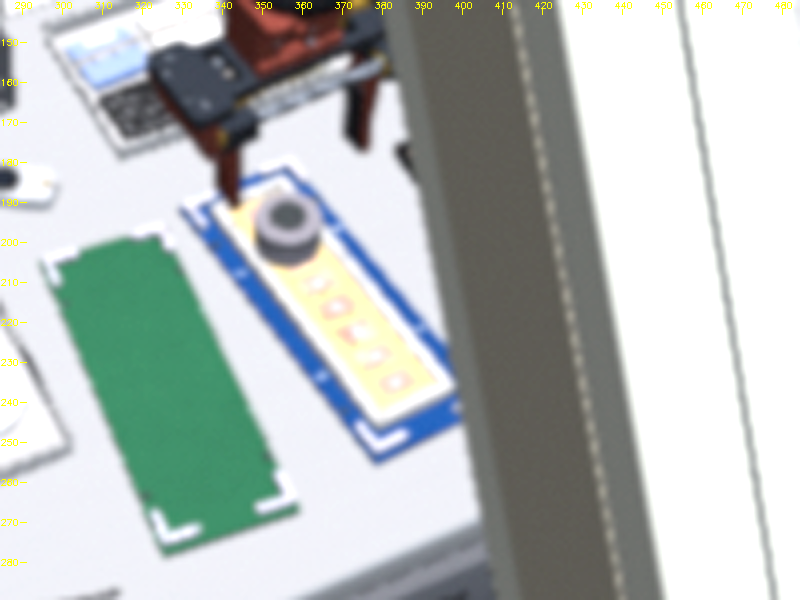

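The copper block now stands on the mat at top-view pixel (443,218). The gripper hangs over the steel weight, which shows at (356,193) in the scene view. Next I descend and grip it.

servo_tool --plan '[[[2,-0.1,-0.2,0,0,0,8.78],[4,-0.1,-0.2,0,0,0,8.78],[5.5,-0.1,-0.2,0,0,0,8.78],[6.3,-0.1,-0.2,0,0,0,8.78],[6.7,-0.1,-0.2,0,0,0,8.78],[6.7,-0.1,-0.2,0,0,0,8.78],[6.7,-0.1,-0.2,0,0,0,8.78],[6.7,-0.1,-0.2,0,0,0,8.78]]]'

```text
t: 7.87
ee_pos: [595.2, -9.3, 33.5]
orientation: [1.156, 1.242, -1.154]
ft_force: [-0.2, -0.4, -0.2]
width: 87.7
```

```bash
python3 go.py 593.5 -9 32 0.078
```

```text
t 7.87 tcp [595.22  -9.32  33.52] yaw 0.073 w 87.7 F [-0.2  -0.37 -0.2 ] q [-0.04  0.67  1.79  0.    0.68  1.46]
shift cm [ 0.15 -0.17 -0.04] turn [-0.01  0.   -0.  ]
```

servo_tool --plan '[[[0,-0.1,0,0,0,0,6],[0,-0.1,0,0,0,0,4],[0,-0.1,0,0,0,0,3],[0,-0.1,0,0,0,0,3],[0,-0.1,0,0,0,0,3],[0,-0.1,0,0,0,0,3],[0,-0.1,0,0,0,0,3],[0,-0.1,0,0,0,0,3]]]'

```text
t: 8.53
ee_pos: [593.6, -9.0, 32.7]
orientation: [1.155, 1.243, -1.155]
ft_force: [-0.3, 1.0, 0.9]
width: 45.3
```

servo_tool --plan '[[[0,0,0,0,0,0,3],[0,0,0,0,0,0,3]]]'

```text
t: 8.7
ee_pos: [593.6, -9.1, 32.7]
orientation: [1.155, 1.243, -1.155]
ft_force: [-0.8, 0.0, 0.5]
width: 45.4
```

```bash
python3 go.py 598 -288 100 0.078
```

```text
t 8.70 tcp [593.6   -9.05  32.67] yaw 0.074 w 45.4 F [-0.8   0.03  0.53] q [-0.04  0.67  1.79  0.    0.68  1.46]
shift cm [-6.73 -1.62 27.85] turn [-0. -0.  0.]
```

servo_tool --plan '[[[-1,0,0,0,0,0,3],[-4,0,0,0,0,0,3],[-6.7,-0.1,1,0,0,0,3],[-6.7,-0.4,5,0,0,0,3],[-6.7,-0.5,9,0,0,0,3],[-6.7,-0.8,13,0,0,0,3],[-6.7,-1,17,0,0,0,3],[-6.7,-1.2,21,0,0,0,3]]]'

```text
t: 9.37
ee_pos: [596.4, -221.1, 100.0]
orientation: [1.154, 1.244, -1.155]
ft_force: [0.8, 0.2, -3.3]
width: 45.4
```

```bash
python3 go.py 598 -288 100 0.078
python3 - <<'E'
from h import *
i=ctrl.get_image("scene");crop(i,325,120,525,260,4,"s5")
E
```

```text
t 9.37 tcp [ 596.39 -221.1    99.98] yaw 0.074 w 45.4 F [ 0.82  0.17 -3.3 ] q [-0.37  0.61  1.68 -0.    0.85  1.12]
shift cm [-0.   -0.34  6.68] turn [-0. -0.  0.]
```

View pics/s5.png

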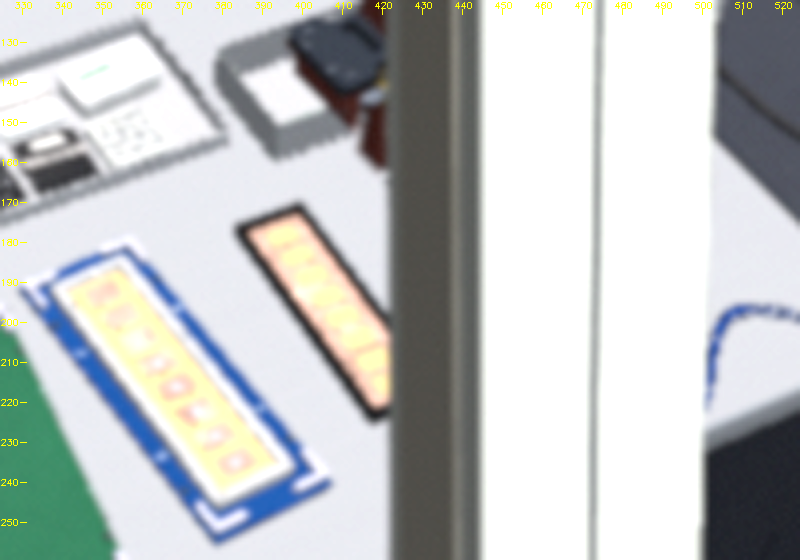

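servo_tool --plan '[[[0,-0.5,3.5,0,0,0,3],[0,-1.0,6.7,0,0,0,3],[0,-1.0,6.7,0,0,0,3],[0,-1.0,6.7,0,0,0,3],[0,-1.0,6.7,0,0,0,3]]]'

```text
t: 9.83
ee_pos: [591.4, -286.4, 99.5]
orientation: [1.155, 1.244, -1.156]
ft_force: [0.3, 0.1, -3.8]
width: 45.6
```

```bash
python3 go.py 590 -288 20.7 0.074
python3 - <<'E'
from h import *
i=ctrl.get_image("top");crop(i,380,130,530,250,5,"t5")
E
```

```text
t 9.83 tcp [ 591.45 -286.42   99.46] yaw 0.073 w 45.6 F [ 0.26  0.09 -3.77] q [-0.47  0.64  1.63  0.    0.88  1.03]
shift cm [ 7.88 -0.15  0.15] turn [-0. -0.  0.]
```

View pics/t5.png

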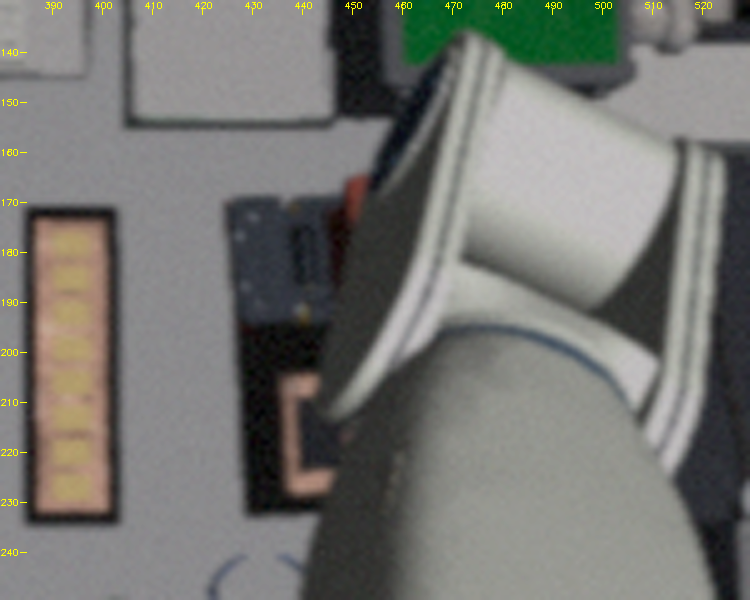

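The top view shows the steel weight held over the far half of the mat, with the copper block at (443,218) and the tray behind at row 153 clear of the gripper. Next I lower it.

servo_tool --plan '[[[2.5,-0.1,0.1,0,0,0,3],[5,-0.1,0.1,0,0,0,3],[6.8,-0.1,0.1,0,0,0,3],[7.4,-0.1,0.1,0,0,0,3],[7.7,-0.1,0.1,0,0,0,3],[7.8,-0.1,0.1,0,0,0,3],[7.8,-0.1,0.1,0,0,0,3],[7.8,-0.1,0.1,0,0,0,3]]]'

```text
t: 10.55
ee_pos: [592.1, -288.2, 23.0]
orientation: [1.155, 1.241, -1.154]
ft_force: [0.7, 0.3, -2.7]
width: 45.5
```

```bash
python3 go.py 590 -288 20.7 0.074
```

```text
t 10.55 tcp [ 592.08 -288.2    22.98] yaw 0.074 w 45.5 F [ 0.7   0.29 -2.7 ] q [-0.47  0.75  1.64  0.    0.75  1.03]
shift cm [ 0.23 -0.21 -0.04] turn [ 0.  0. -0.]
```

servo_tool --plan '[[[0.1,0,0,0,0,0,3],[0.2,0,0,0,0,0,3],[0.2,0,0,0,0,0,3],[0.2,0,0,0,0,0,3]]]'

```text
t: 10.88
ee_pos: [591.8, -288.4, 20.7]
orientation: [1.155, 1.242, -1.154]
ft_force: [-0.6, 1.1, 4.4]
width: 45.5
```

```bash
python3 go.py 590 -288 20.7 0.074
```

```text
t 10.88 tcp [ 591.79 -288.38   20.67] yaw 0.074 w 45.5 F [-0.57  1.06  4.37] q [-0.47  0.75  1.64  0.    0.75  1.03]
shift cm [-0.   -0.18 -0.05] turn [-0.  0. -0.]
```

servo_tool --plan '[[[0,0,0,0,0,0,6],[0,0,0,0,0,0,8.78],[0,0,0,0,0,0,8.78],[0,0,0,0,0,0,8.78],[0,0,0,0,0,0,8.78],[0,0,0,0,0,0,8.78],[-3,0,0,0,0,0,8.78],[-7,0,0,0,0,0,8.78]]]'

```text
t: 11.55
ee_pos: [588.4, -286.7, 86.5]
orientation: [1.154, 1.251, -1.158]
ft_force: [0.5, 0.1, 0.1]
width: 87.5
```

```bash
python3 go.py 545 -14.5 90 0.077
python3 - <<'E'
from h import *
i=ctrl.get_image("top");crop(i,280,140,480,260,4,"t6")
E
```

```text
t 11.55 tcp [ 588.41 -286.69   86.54] yaw 0.074 w 87.5 F [0.53 0.14 0.12] q [-0.47  0.65  1.63 -0.    0.86  1.03]
shift cm [ -0.22  -2.32 -27.47] turn [-0.   -0.    0.01]
```

View pics/t6.png

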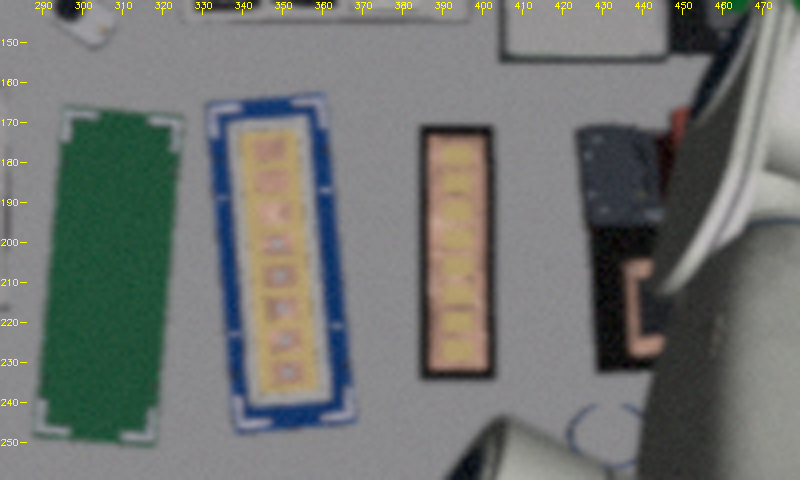

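The boat lies unchanged in the blue nest, with corners near (337,169), (356,168), (362,240) and (342,241). Next I go over its middle.

servo_tool --plan '[[[-1,-2.2,-27.4,0,0,0,8.78],[-1,-2.2,-27.4,0,0,0,8.78],[-1,-2.2,-27.4,0,0,0,8.78],[-1,-2.2,-27.4,0,0,0,8.78],[-1,-2.2,-27.4,0,0,0,8.78],[-1,-2.2,-27.4,0,0,0,8.78],[-1,-2.2,-27.4,0,0,0,8.78],[-1,-2.2,-27.4,0,0,0,8.78]]]'

```text
t: 12.27
ee_pos: [548.0, -12.4, 99.9]
orientation: [1.152, 1.246, -1.152]
ft_force: [-0.7, -0.2, -0.4]
width: 88.0
```

servo_tool --plan '[[[0,0,0,0,0,0,8.78],[0,0,0,0,0,0,8.78],[0,0,0,0,0,0,8.78]]]'

```text
t: 12.52
ee_pos: [549.5, -17.6, 99.7]
orientation: [1.156, 1.242, -1.155]
ft_force: [0.6, -0.2, -0.2]
width: 87.7
```

```bash
python3 go.py 545 -14.5 22.5 0.077
python3 - <<'E'
from h import *
i=ctrl.get_image("scene");crop(i,285,140,485,290,4,"s6")
E
```

```text
t 12.52 tcp [549.46 -17.62  99.67] yaw 0.073 w 87.7 F [ 0.56 -0.21 -0.25] q [-0.05  0.51  1.88 -0.    0.75  1.44]
shift cm [ 7.72 -0.43 -0.35] turn [-0.  0. -0.]
```

View pics/s6.png

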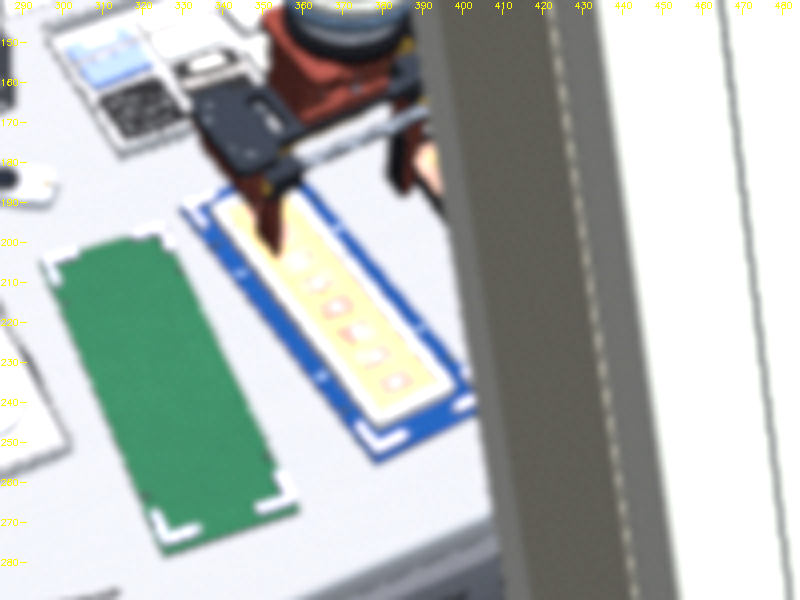

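servo_tool --plan '[[[2,-0.4,-0.3,0,0,0,8.78],[4,-0.4,-0.3,0,0,0,8.78],[6,-0.4,-0.3,0,0,0,8.78],[7,-0.4,-0.3,0,0,0,8.78],[7.4,-0.4,-0.3,0,0,0,8.78],[7.6,-0.4,-0.3,0,0,0,8.78],[7.6,-0.4,-0.3,0,0,0,8.78],[7.6,-0.4,-0.3,0,0,0,8.78]]]'

```text
t: 13.23
ee_pos: [545.4, -14.0, 24.4]
orientation: [1.155, 1.242, -1.154]
ft_force: [0.1, 0.8, 0.3]
width: 88.0
```

```bash
python3 go.py 545 -14.5 22 0.077;python3 - <<'E'
from h import *
i=ctrl.get_image("scene");crop(i,285,140,485,290,4,"s7")
E
```

```text
t 13.23 tcp [545.44 -13.98  24.37] yaw 0.073 w 88.0 F [0.13 0.81 0.26] q [-0.05  0.64  1.9  -0.    0.6   1.45]
shift cm [ 0.24 -0.05  0.05] turn [-0.  0. -0.]
```

View pics/s7.png

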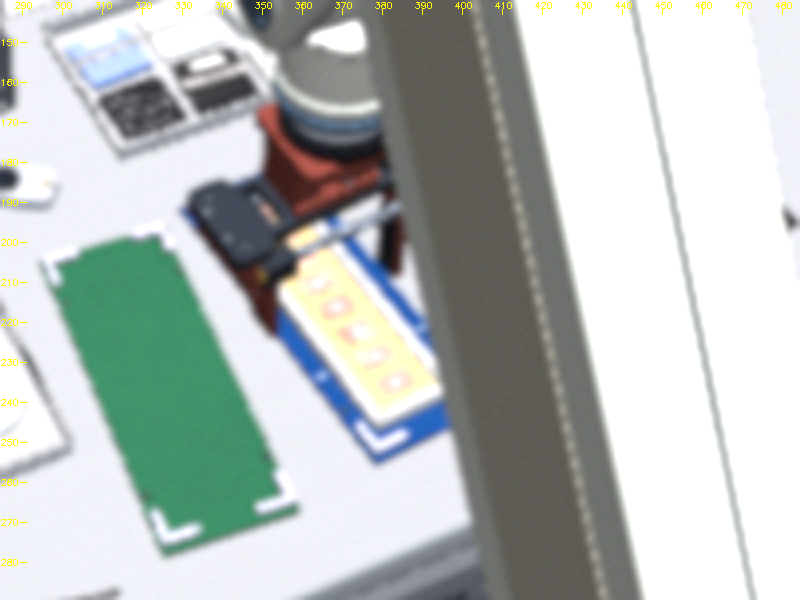

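The left fingertip, near (353,222), is beside the plate edge and clear. Now I close on the boat.

servo_tool --plan '[[[0.15,0,0,0,0,0,8.78],[0.15,0,0,0,0,0,7],[0.15,0,0,0,0,0,5],[0.15,0,0,0,0,0,4],[0.15,0,0,0,0,0,4],[0.15,0,0,0,0,0,4],[0.15,0,0,0,0,0,4],[0.15,0,0,0,0,0,4]]]'

```text
t: 13.95
ee_pos: [544.9, -13.7, 22.3]
orientation: [1.155, 1.243, -1.155]
ft_force: [-0.5, 0.2, 2.9]
width: 59.7
```

servo_tool --plan '[[[0,0,0,0,0,0,4],[0,0,0,0,0,0,4]]]'

```text
t: 14.12
ee_pos: [544.8, -13.7, 22.2]
orientation: [1.155, 1.243, -1.155]
ft_force: [-0.6, -0.2, 2.7]
width: 59.5
```

servo_tool --plan '[[[-0.3,0,0,0,0,0,4],[-0.8,0,0,0,0,0,4],[-2,0,0,0,0,0,4],[-3,0,0,0,0,0,4],[-4,0,0,0,0,0,4]]]'

```text
t: 14.53
ee_pos: [545.0, -13.8, 63.5]
orientation: [1.155, 1.243, -1.154]
ft_force: [-0.1, -0.2, -1.9]
width: 59.6
```

```bash
python3 go.py 536 111 70 -0.091;python3 - <<'E'
from h import *
i=ctrl.get_image("scene");crop(i,285,140,485,290,4,"s8")
E
```

```text
t 14.53 tcp [545.04 -13.75  63.52] yaw 0.074 w 59.6 F [-0.15 -0.19 -1.86] q [-0.05  0.57  1.9  -0.    0.67  1.45]
shift cm [ -0.65   0.02 -12.51] turn [ 0.17  0.   -0.  ]
```

View pics/s8.png

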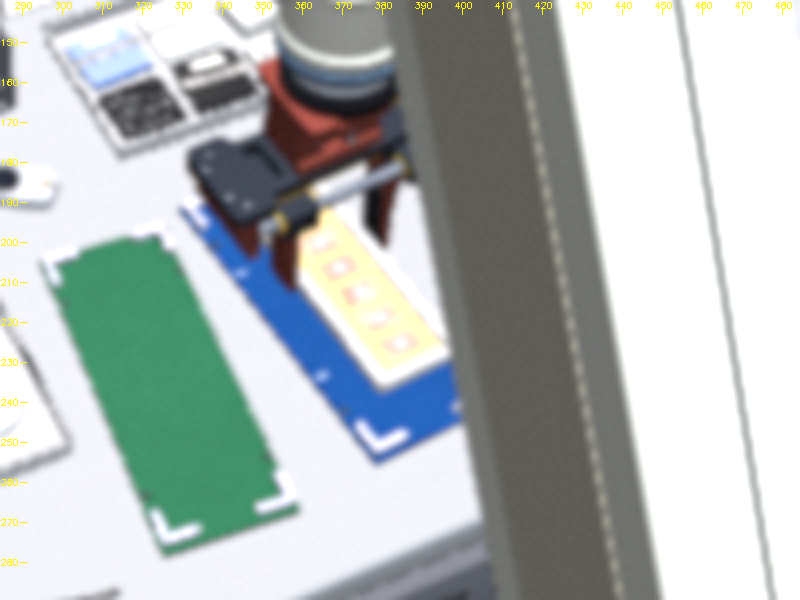

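The scene view shows the boat lifted level, with its near end at about (382,237). Next it goes to the green nest.

servo_tool --plan '[[[-0.5,0,-3,0.05,0,0,4],[-0.5,0,-6,0.1,0,0,4],[-0.5,0,-9,0.165,0,0,4],[-0.5,0,-12.5,0.165,0,0,4],[-0.5,0,-12.5,0.165,0,0,4],[-0.5,0,-12.5,0.165,0,0,4],[-0.5,0,-12.5,0.165,0,0,4],[-0.5,0,-12.5,0.165,0,0,4]]]'

```text
t: 15.25
ee_pos: [535.7, 110.0, 67.4]
orientation: [1.277, 1.164, -1.277]
ft_force: [1.1, 0.6, -1.7]
width: 60.0
```

```bash
python3 go.py 536 111 22.2 -0.091;python3 - <<'E'
from h import *
i=ctrl.get_image("scene");crop(i,275,140,475,290,4,"s9")
i=ctrl.get_image("top");crop(i,265,140,465,260,4,"t9")
E
```

```text
t 15.25 tcp [535.65 110.04  67.35] yaw -0.092 w 60.0 F [ 1.08  0.57 -1.72] q [ 0.18  0.56  1.9  -0.    0.68  1.84]
shift cm [ 4.52  0.03 -0.1 ] turn [-0.  0. -0.]
```

View pics/s9.png

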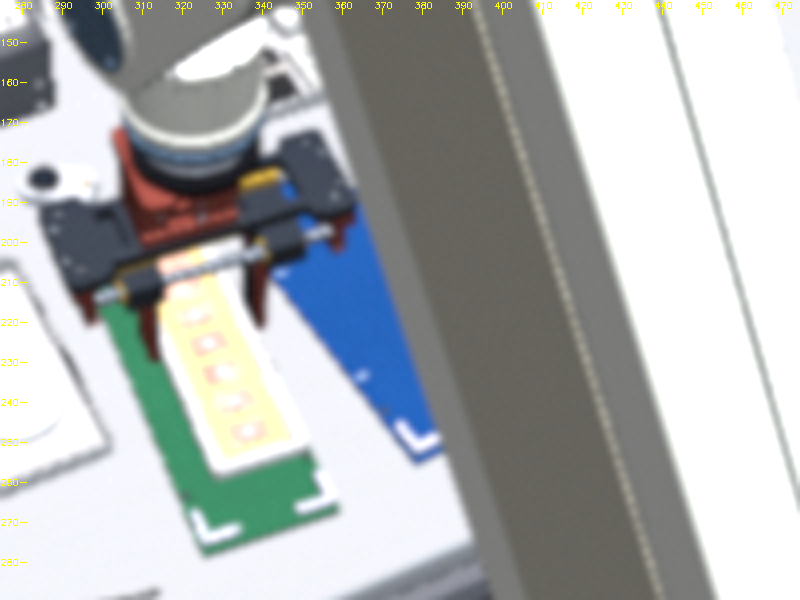

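View pics/t9.png

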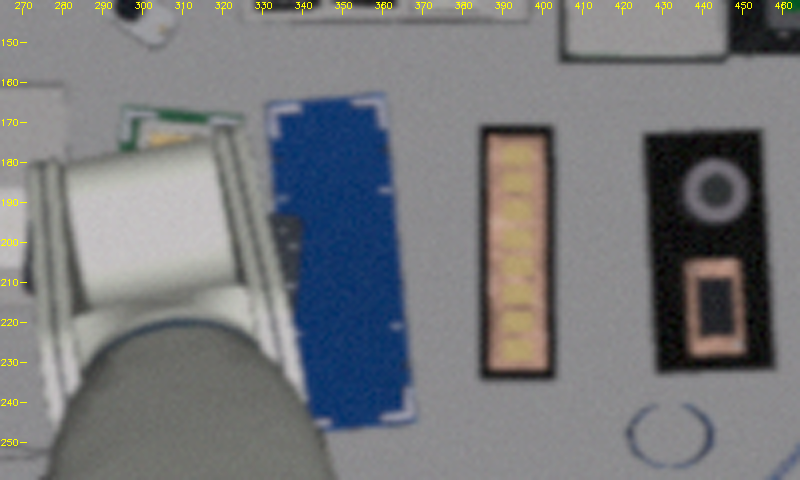

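The boat hangs over the green nest, parallel to it. Both weights stand on the mat, steel at (443,187) and copper at (443,218). Next I lower the boat.

servo_tool --plan '[[[1.5,0,-0.1,0,0,0,4],[3,0,-0.1,0,0,0,4],[3.8,0,-0.1,0,0,0,4],[4.1,0,-0.1,0,0,0,4],[4.3,0,-0.1,0,0,0,4],[4.3,0,-0.1,0,0,0,4],[4.3,0,-0.1,0,0,0,4]]]'

```text
t: 15.93
ee_pos: [536.0, 111.8, 24.6]
orientation: [1.277, 1.164, -1.276]
ft_force: [-0.4, -0.3, -1.9]
width: 59.7
```

```bash
python3 go.py 536 111 22.2 -0.091
```

```text
t 15.93 tcp [536.04 111.82  24.56] yaw -0.092 w 59.7 F [-0.36 -0.33 -1.92] q [0.18 0.64 1.9  0.   0.6  1.85]
shift cm [0.24 0.   0.08] turn [-0. -0. -0.]
```

servo_tool --plan '[[[0.1,0,0.1,0,0,0,4],[0.2,0,0.1,0,0,0,4],[0.2,0,0.1,0,0,0,4],[0.2,0,0.1,0,0,0,4]]]'

```text
t: 16.27
ee_pos: [535.7, 111.0, 22.4]
orientation: [1.276, 1.165, -1.276]
ft_force: [-0.6, 0.9, -1.1]
width: 59.3
```

```bash
python3 go.py 536 111 22.2 -0.091;python3 - <<'E'
from h import *
i=ctrl.get_image("scene");crop(i,275,140,475,290,4,"s10")
E
```

```text
t 16.27 tcp [535.66 111.01  22.35] yaw -0.091 w 59.3 F [-0.56  0.92 -1.1 ] q [0.18 0.64 1.9  0.   0.6  1.84]
shift cm [ 0.02  0.03 -0.  ] turn [-0. -0. -0.]
```

View pics/s10.png

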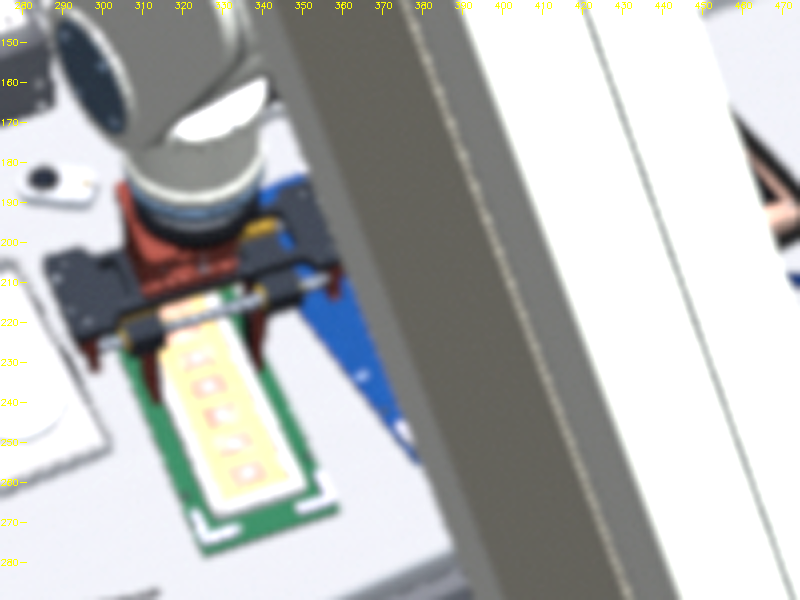

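Both near stops are clear of the boat's end at about (330,267). I'll open only partly, because the tray on the left is close.

servo_tool --plan '[[[0,0,0,0,0,0,6.5],[0,0,0,0,0,0,7.2],[0,0,0,0,0,0,7.2],[0,0,0,0,0,0,7.2],[-1,0,0,0,0,0,7.2],[-4,0,0,0,0,0,7.2],[-7,0,0,0,0,0,7.2],[-7,0,0,0,0,0,7.2]]]'

```text
t: 16.98
ee_pos: [538.8, 111.5, 97.4]
orientation: [1.281, 1.16, -1.269]
ft_force: [1.3, 0.7, 0.7]
width: 71.9
```

```bash
python3 go.py 551.3 -146.6 95 -0.013;python3 - <<'E'
from h import *
i=ctrl.get_image("scene");crop(i,275,140,475,290,4,"s11")
E
```

```text
t 16.98 tcp [538.78 111.54  97.41] yaw -0.091 w 71.9 F [1.31 0.75 0.65] q [0.18 0.51 1.88 0.   0.73 1.84]
shift cm [ 0.21  3.6  25.59] turn [-0.08 -0.   -0.01]
```

View pics/s11.png

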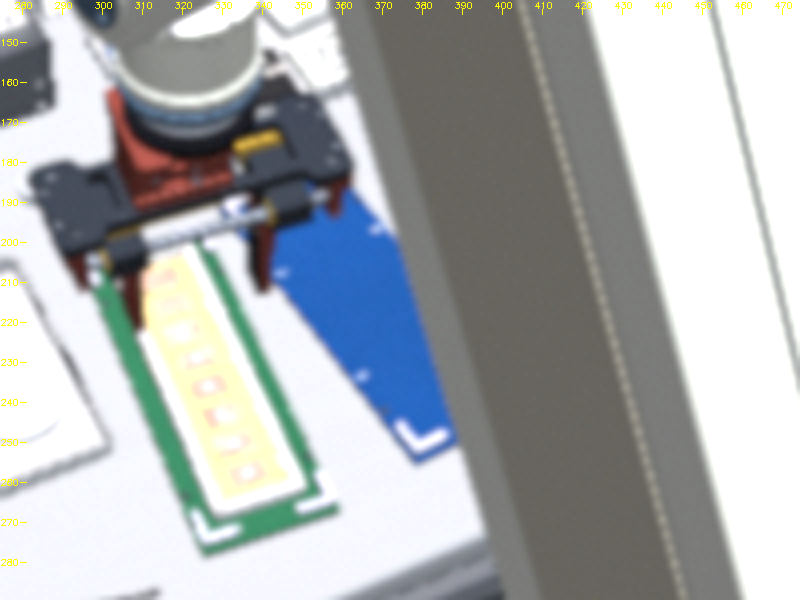

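The aluminium boat stayed in the green nest on release, with its near end at about (330,267) and its right edge near the far stops. Next is the black boat.

servo_tool --plan '[[[0,3.5,25.5,-0.08,0,0,8.78],[0,3.5,25.5,-0.08,0,0,8.78],[0,3.5,25.5,-0.08,0,0,8.78],[0,3.5,25.5,-0.08,0,0,8.78],[0,3.5,25.5,-0.08,0,0,8.78],[0,3.5,25.5,-0.08,0,0,8.78],[0,3.5,25.5,-0.08,0,0,8.78],[0,3.5,25.5,-0.08,0,0,8.78]]]'

```text
t: 17.7
ee_pos: [546.8, -148.7, 91.7]
orientation: [1.22, 1.202, -1.221]
ft_force: [0.0, 0.1, -0.2]
width: 87.7
```

servo_tool --plan '[[[0,0,0,0,0,0,8.78],[0,0,0,0,0,0,8.78],[0,0,0,0,0,0,8.78]]]'

```text
t: 17.95
ee_pos: [546.9, -144.5, 91.9]
orientation: [1.216, 1.206, -1.216]
ft_force: [-0.1, -0.2, 0.3]
width: 87.9
```

```bash
python3 go.py 551.3 -146.6 17 -0.01;python3 - <<'E'
from h import *
i=ctrl.get_image("scene");crop(i,275,140,475,290,4,"s12")
i=ctrl.get_image("top");crop(i,265,140,465,260,4,"t12")
E
```

```text
t 17.95 tcp [ 546.92 -144.46   91.95] yaw -0.009 w 87.9 F [-0.1  -0.17  0.35] q [-0.28  0.54  1.85  0.    0.75  1.3 ]
shift cm [7.49 0.45 0.21] turn [ 0. -0.  0.]
```

View pics/s12.png

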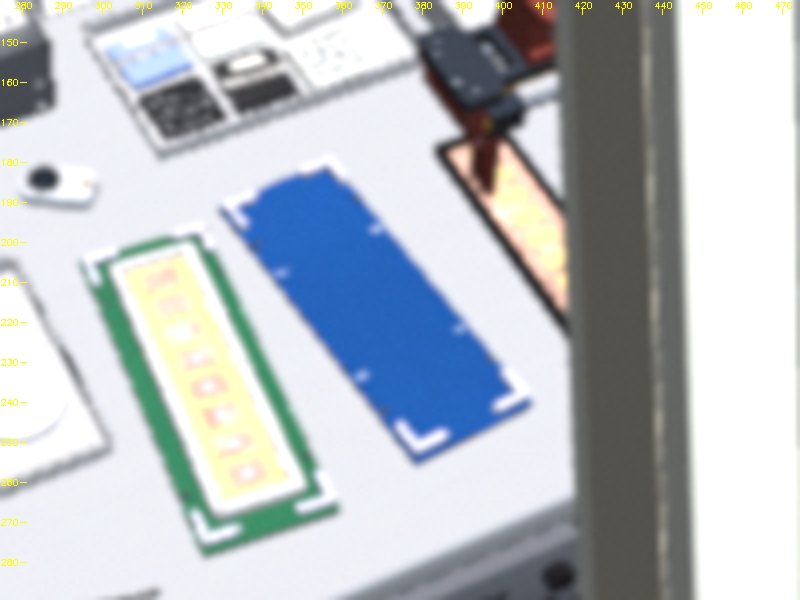

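View pics/t12.png

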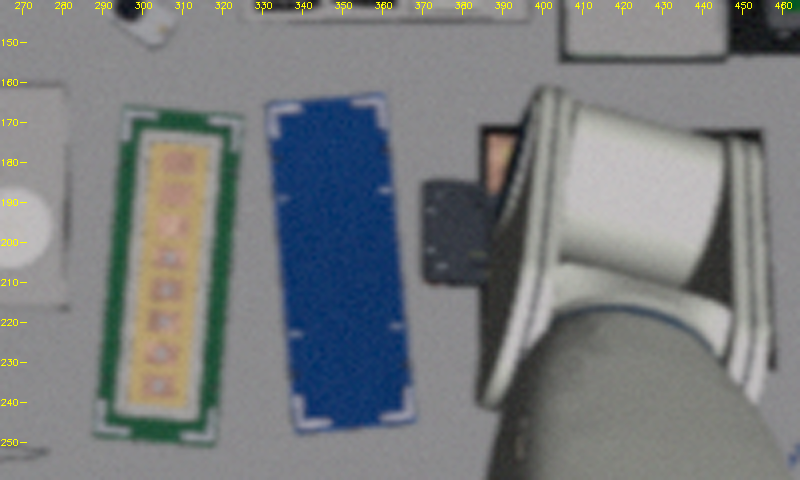

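The aluminium boat is centred in the green nest, with top-view corners at (300,172), (319,174), (314,244) and (293,242), clear of every stop. Next I lower onto the black boat.

servo_tool --plan '[[[2,0.4,0.2,0,0,0,8.78],[4,0.4,0.2,0,0,0,8.78],[6,0.4,0.2,0,0,0,8.78],[6.8,0.4,0.2,0,0,0,8.78],[7.2,0.4,0.2,0,0,0,8.78],[7.4,0.4,0.2,0,0,0,8.78],[7.4,0.4,0.2,0,0,0,8.78],[7.4,0.4,0.2,0,0,0,8.78]]]'

```text
t: 18.72
ee_pos: [551.8, -148.3, 19.0]
orientation: [1.218, 1.203, -1.216]
ft_force: [-0.3, -0.6, -0.1]
width: 87.3
```

```bash
python3 go.py 551.3 -146.6 16.5 -0.01
```

```text
t 18.72 tcp [ 551.8  -148.25   18.98] yaw -0.011 w 87.3 F [-0.25 -0.62 -0.06] q [-0.28  0.67  1.85 -0.    0.62  1.3 ]
shift cm [ 0.25 -0.05 -0.16] turn [-0.  0. -0.]
```

servo_tool --plan '[[[0.15,0,-0.1,0,0,0,8.78],[0.2,0,-0.1,0,0,0,8.78],[0.2,0,-0.1,0,0,0,6],[0.2,0,-0.1,0,0,0,4],[0.2,0,-0.1,0,0,0,4],[0.2,0,-0.1,0,0,0,4],[0.2,0,-0.1,0,0,0,4],[0.2,0,-0.1,0,0,0,4]]]'

```text
t: 19.38
ee_pos: [551.2, -147.3, 16.2]
orientation: [1.218, 1.204, -1.218]
ft_force: [1.3, 0.3, 0.5]
width: 55.6
```

servo_tool --plan '[[[0,0,0,0,0,0,4],[0,0,0,0,0,0,4]]]'

```text
t: 19.55
ee_pos: [551.2, -147.2, 16.2]
orientation: [1.217, 1.204, -1.217]
ft_force: [-0.1, -0.2, 0.8]
width: 55.6
```

```bash
python3 go.py 551.3 -146.6 16.5 -0.01
```

```text
t 19.55 tcp [ 551.17 -147.2    16.17] yaw -0.011 w 55.6 F [-0.1  -0.2   0.79] q [-0.28  0.68  1.85  0.    0.62  1.3 ]
shift cm [-0.03  0.01 -0.06] turn [-0. -0.  0.]
```

servo_tool --plan '[[[-0.3,0,0,0,0,0,4],[-1,0,0,0,0,0,4],[-3,0,0,0,0,0,4],[-5,0,0,0,0,0,4],[-5,0,0,0,0,0,4]]]'

```text
t: 19.97
ee_pos: [553.4, -147.9, 69.6]
orientation: [1.219, 1.199, -1.214]
ft_force: [0.2, 0.0, -1.3]
width: 55.6
```

```bash
python3 go.py 545 -15 66 0.079
```

```text
t 19.97 tcp [ 553.39 -147.86   69.62] yaw -0.011 w 55.6 F [ 0.22  0.01 -1.35] q [-0.28  0.59  1.84  0.    0.71  1.3 ]
shift cm [  0.34  -0.99 -13.28] turn [-0.09  0.   -0.01]
```

servo_tool --plan '[[[0.2,-0.2,-3,-0.03,0,0,4],[0.2,-0.4,-6,-0.06,0,0,4],[0.2,-0.7,-9,-0.09,0,0,4],[0.2,-0.8,-12,-0.09,0,0,4],[0.2,-0.8,-13.2,-0.09,0,0,4],[0.2,-0.8,-13.2,-0.09,0,0,4],[0.2,-0.8,-13.2,-0.09,0,0,4],[0.2,-0.8,-13.2,-0.09,0,0,4]]]'

```text
t: 20.63
ee_pos: [544.8, -15.9, 64.0]
orientation: [1.151, 1.245, -1.151]
ft_force: [-0.5, -0.8, -1.3]
width: 55.7
```

```bash
python3 go.py 545 -15 22.2 0.079;python3 - <<'E'
from h import *
i=ctrl.get_image("scene");crop(i,285,140,485,290,4,"s13")
i=ctrl.get_image("top");crop(i,265,140,465,260,4,"t13")
E
```

```text
t 20.63 tcp [544.8  -15.9   64.01] yaw 0.079 w 55.7 F [-0.5  -0.78 -1.34] q [-0.05  0.57  1.9  -0.    0.67  1.44]
shift cm [ 4.18  0.03 -0.09] turn [-0.  0. -0.]
```

View pics/s13.png

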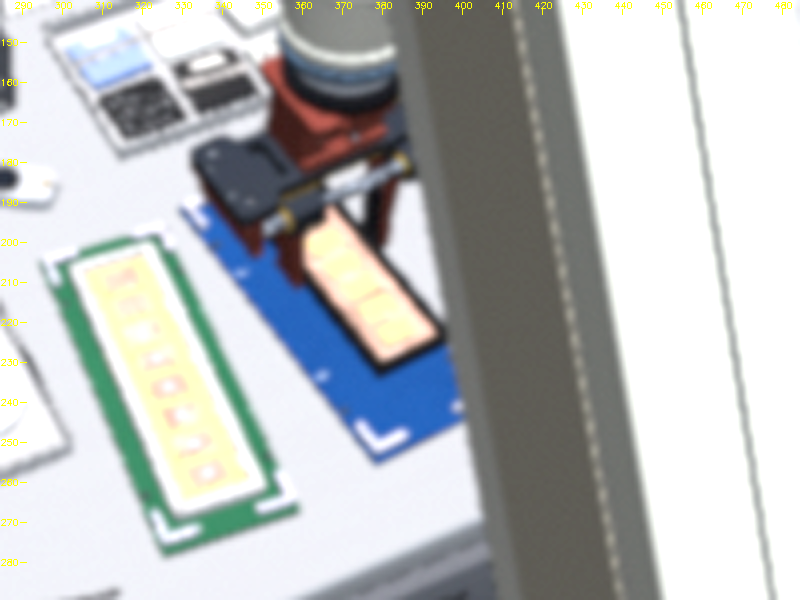

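View pics/t13.png

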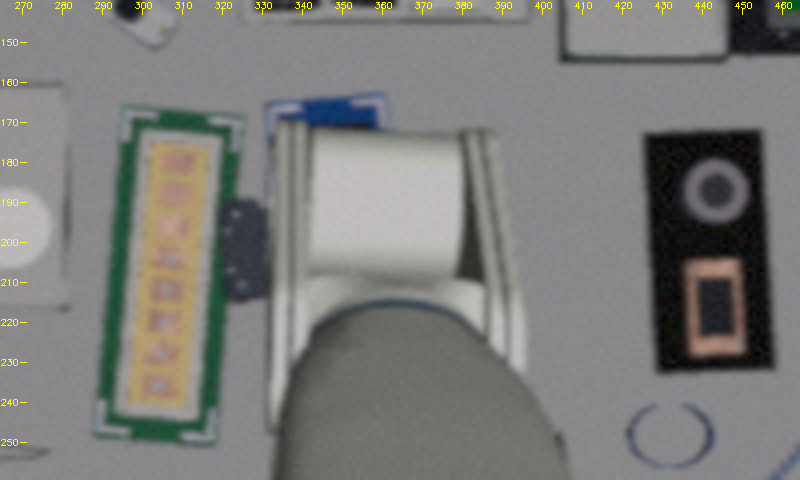

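The black boat hangs level above the blue nest, with its near end at about (382,232) in the scene view. Next I lower it.

servo_tool --plan '[[[1.5,0,-0.1,0,0,0,4],[2.8,0,-0.1,0,0,0,4],[3.5,0,-0.1,0,0,0,4],[3.8,0,-0.1,0,0,0,4],[4,0,-0.1,0,0,0,4],[4,0,-0.1,0,0,0,4],[4,0,-0.1,0,0,0,4]]]'

```text
t: 21.32
ee_pos: [544.8, -14.3, 24.3]
orientation: [1.151, 1.245, -1.151]
ft_force: [0.5, -0.5, -0.3]
width: 55.8
```

```bash
python3 go.py 545 -15 22.2 0.079
```

```text
t 21.32 tcp [544.77 -14.26  24.29] yaw 0.079 w 55.8 F [ 0.54 -0.5  -0.26] q [-0.05  0.64  1.9   0.    0.6   1.44]
shift cm [0.21 0.02 0.08] turn [-0.  0. -0.]
```

servo_tool --plan '[[[0.1,0,0,0,0,0,4],[0.18,0,0,0,0,0,4],[0.18,0,0,0,0,0,4],[0.18,0,0,0,0,0,4]]]'

```text
t: 21.65
ee_pos: [544.7, -14.1, 22.6]
orientation: [1.151, 1.245, -1.151]
ft_force: [-0.2, -1.0, -0.4]
width: 55.6
```

```bash
python3 go.py 545 -15 22.2 0.079
```

```text
t 21.65 tcp [544.7  -14.11  22.55] yaw 0.079 w 55.6 F [-0.16 -0.95 -0.4 ] q [-0.05  0.64  1.9   0.    0.59  1.44]
shift cm [0.04 0.02 0.09] turn [-0.  0. -0.]
```

servo_tool --plan '[[[0.04,0,0,0,0,0,4],[0.04,0,0,0,0,0,6.5],[0.04,0,0,0,0,0,7.6],[0.04,0,0,0,0,0,7.6],[0.04,0,0,0,0,0,7.6],[-1,0,0,0,0,0,7.6],[-4,0,0,0,0,0,7.6],[-7,0,0,0,0,0,7.6]]]'

```text
t: 22.32
ee_pos: [543.4, -14.1, 92.7]
orientation: [1.15, 1.248, -1.153]
ft_force: [0.6, 0.5, 0.8]
width: 76.0
```

```bash
python3 go.py 591.8 -288.4 95 0.074
```

```text
t 22.32 tcp [543.44 -14.11  92.65] yaw 0.079 w 76.0 F [0.63 0.49 0.85] q [-0.05  0.52  1.89 -0.    0.73  1.44]
shift cm [-0.25  2.66 27.72] turn [ 0.01 -0.    0.  ]
```

servo_tool --plan '[[[-0.2,2.6,27.6,0.005,0,0,8.78],[-0.2,2.6,27.6,0.005,0,0,8.78],[-0.2,2.6,27.6,0.005,0,0,8.78],[-0.2,2.6,27.6,0.005,0,0,8.78],[-0.2,2.6,27.6,0.005,0,0,8.78],[-0.2,2.6,27.6,0.005,0,0,8.78],[-0.2,2.6,27.6,0.005,0,0,8.78],[-0.2,2.6,27.6,0.005,0,0,8.78]]]'

```text
t: 22.98
ee_pos: [593.4, -293.0, 95.7]
orientation: [1.157, 1.237, -1.157]
ft_force: [-0.0, -0.5, -0.0]
width: 88.0
```

servo_tool --plan '[[[0,0,0,0,0,0,8.78],[0,0,0,0,0,0,8.78],[0,0,0,0,0,0,8.78]]]'

```text
t: 23.23
ee_pos: [591.8, -285.7, 94.5]
orientation: [1.154, 1.245, -1.154]
ft_force: [-0.2, -0.4, 0.4]
width: 87.9
```

```bash
python3 go.py 591.8 -288.4 21.5 0.074;python3 - <<'E'
from h import *
i=ctrl.get_image("scene");crop(i,275,140,475,290,4,"s14")
i=ctrl.get_image("top");crop(i,280,150,410,255,6,"t14")
E
```

```text
t 23.23 tcp [ 591.81 -285.73   94.46] yaw 0.075 w 87.9 F [-0.22 -0.37  0.45] q [-0.47  0.64  1.63  0.    0.87  1.03]
shift cm [ 7.3  -0.02  0.27] turn [ 0. -0.  0.]
```

View pics/s14.png

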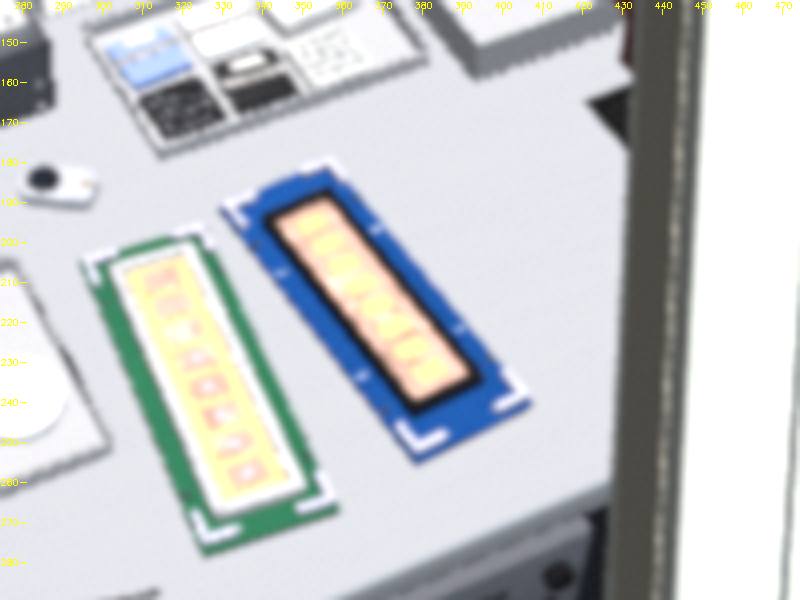

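View pics/t14.png

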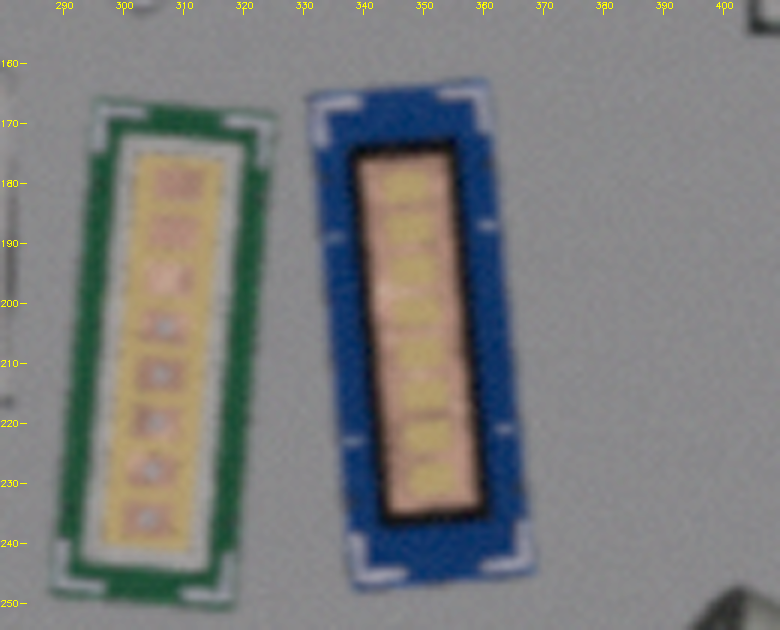

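Both boats lie centred between their stops: the black boat spans columns 338–361 and rows 173–237 in the top view, and the aluminium boat 293–320 and 171–245. Next I fetch the steel weight.

servo_tool --plan '[[[2,0,0.25,0,0,0,8.78],[4,0,0.25,0,0,0,8.78],[6,0,0.25,0,0,0,8.78],[6.8,0,0.25,0,0,0,8.78],[7.2,0,0.25,0,0,0,8.78],[7.3,0,0.25,0,0,0,8.78],[7.3,0,0.25,0,0,0,8.78],[7.3,0,0.25,0,0,0,8.78]]]'

```text
t: 24.0
ee_pos: [593.2, -289.9, 22.5]
orientation: [1.155, 1.242, -1.154]
ft_force: [-0.1, -1.0, 0.3]
width: 87.6
```

```bash
python3 go.py 591.8 -288.4 20.7 0.074
```

```text
t 24.00 tcp [ 593.16 -289.94   22.45] yaw 0.074 w 87.6 F [-0.08 -0.95  0.33] q [-0.47  0.75  1.64  0.    0.75  1.02]
shift cm [ 0.17 -0.12 -0.16] turn [ 0.  0. -0.]
```

servo_tool --plan '[[[0.1,-0.1,-0.1,0,0,0,8.78],[0.1,-0.1,-0.1,0,0,0,6],[0.1,-0.1,-0.1,0,0,0,4],[0.1,-0.1,-0.1,0,0,0,3],[0.1,-0.1,-0.1,0,0,0,3],[0.1,-0.1,-0.1,0,0,0,3],[0.1,-0.1,-0.1,0,0,0,3],[0.1,-0.1,-0.1,0,0,0,3]]]'

```text
t: 24.67
ee_pos: [591.3, -288.8, 20.3]
orientation: [1.155, 1.243, -1.155]
ft_force: [0.2, 0.9, 0.5]
width: 45.1
```

servo_tool --plan '[[[0,0,0,0,0,0,3],[0,0,0,0,0,0,3]]]'

```text
t: 24.83
ee_pos: [591.3, -288.8, 20.3]
orientation: [1.155, 1.243, -1.155]
ft_force: [-0.5, 0.7, 0.1]
width: 45.1
```

```bash
python3 go.py 591.8 -288.4 20.7 0.074 593.6 -9.05 100 0.074
```

```text
t 24.83 tcp [ 591.33 -288.79   20.35] yaw 0.074 w 45.1 F [-0.49  0.73  0.13] q [-0.47  0.75  1.64  0.    0.75  1.02]
shift cm [-0.04  0.05 -0.04] turn [-0. -0.  0.]
shift cm [ -7.96   2.29 -27.88] turn [-0. -0.  0.]
```

servo_tool --plan '[[[-1,0,0,0,0,0,3],[-4,0,0,0,0,0,3],[-7.5,0.2,-1,0,0,0,3],[-8,0.6,-5,0,0,0,3],[-8,1,-9,0,0,0,3],[-8,1.4,-13,0,0,0,3],[-8,1.8,-17,0,0,0,3],[-8,2,-21,0,0,0,3]]]'

```text
t: 25.5
ee_pos: [595.6, -76.2, 100.9]
orientation: [1.155, 1.243, -1.155]
ft_force: [0.6, -0.2, -3.5]
width: 45.4
```

```bash
python3 go.py 593.1 -9.05 100 0.074
```

```text
t 25.50 tcp [595.56 -76.24 100.87] yaw 0.073 w 45.4 F [ 0.56 -0.16 -3.53] q [-0.15  0.57  1.76  0.    0.81  1.35]
shift cm [ 0.09  0.25 -6.72] turn [-0.  0. -0.]
```

servo_tool --plan '[[[0,0,-4,0,0,0,3],[0,0.1,-6.7,0,0,0,3],[0,0.1,-6.7,0,0,0,3],[0,0.1,-6.7,0,0,0,3],[0,0.1,-6.7,0,0,0,3]]]'

```text
t: 25.92
ee_pos: [591.8, -11.3, 100.6]
orientation: [1.154, 1.243, -1.154]
ft_force: [0.3, 0.4, -3.5]
width: 45.3
```

servo_tool --plan '[[[0,0,0,0,0,0,3],[0,0,0,0,0,0,3],[0,0,0,0,0,0,3]]]'

```text
t: 26.17
ee_pos: [591.9, -12.2, 100.3]
orientation: [1.156, 1.242, -1.156]
ft_force: [-0.7, -0.1, -4.0]
width: 45.7
```

```bash
python3 go.py 593.1 -9.05 32.5 0.074;python3 - <<'E'
from h import *
i=ctrl.get_image("scene");crop(i,275,120,475,270,4,"s15")
E
```

```text
t 26.17 tcp [591.9  -12.23 100.33] yaw 0.072 w 45.7 F [-0.66 -0.13 -3.96] q [-0.04  0.56  1.78 -0.    0.8   1.46]
shift cm [ 6.78  0.14 -0.31] turn [-0.  0.  0.]
```

View pics/s15.png

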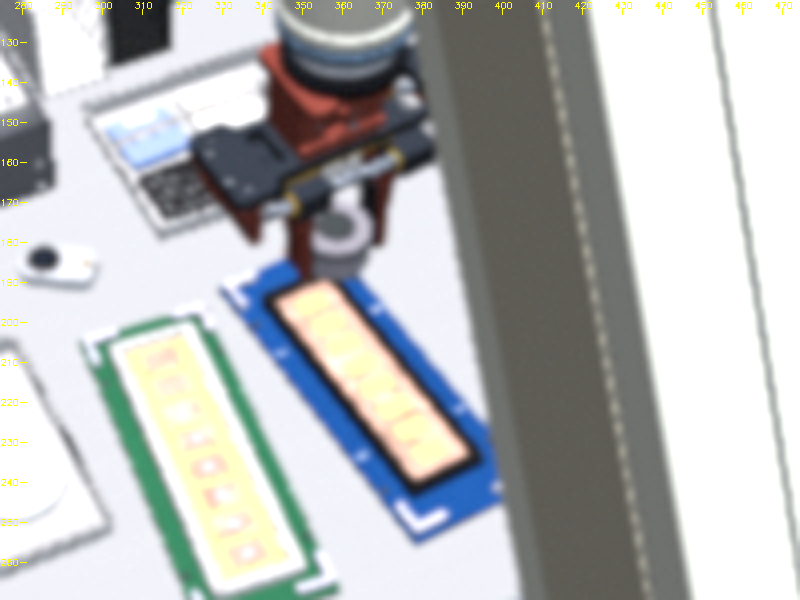

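The steel weight is held upright over the far end of the black boat, with its top at about (357,175). Next I lower it.

servo_tool --plan '[[[2,0.1,-0.2,0,0,0,3],[4,0.1,-0.2,0,0,0,3],[5.8,0.1,-0.2,0,0,0,3],[6.3,0.1,-0.2,0,0,0,3],[6.5,0.1,-0.2,0,0,0,3],[6.6,0.1,-0.2,0,0,0,3],[6.6,0.1,-0.2,0,0,0,3],[6.6,0.1,-0.2,0,0,0,3]]]'

```text
t: 26.88
ee_pos: [593.5, -9.1, 35.4]
orientation: [1.155, 1.242, -1.154]
ft_force: [0.4, 0.8, -4.4]
width: 45.2
```

```bash
python3 go.py 593.1 -9.05 32.4 0.074
```

```text
t 26.88 tcp [593.52  -9.07  35.36] yaw 0.074 w 45.2 F [ 0.38  0.79 -4.38] q [-0.04  0.66  1.79  0.    0.68  1.46]
shift cm [ 0.3  -0.04 -0.01] turn [-0.  0. -0.]
```

servo_tool --plan '[[[0.12,0,0,0,0,0,3],[0.2,0,0,0,0,0,3],[0.25,0,0,0,0,0,3],[0.25,0,0,0,0,0,3],[0.25,0,0,0,0,0,3]]]'

```text
t: 27.3
ee_pos: [593.0, -9.0, 32.3]
orientation: [1.155, 1.243, -1.154]
ft_force: [-0.6, 0.4, 0.8]
width: 45.1
```

```bash
python3 go.py 593.1 -9.05 32.4 0.074
```

```text
t 27.30 tcp [593.01  -8.96  32.31] yaw 0.074 w 45.1 F [-0.58  0.4   0.82] q [-0.04  0.67  1.8   0.    0.68  1.46]
shift cm [-0.01  0.01  0.01] turn [-0.  0. -0.]
```

Contact: the vertical force went from -4.4 to +0.8 N. I release and lift.

servo_tool --plan '[[[0,0,0,0,0,0,6],[0,0,0,0,0,0,8.5],[0,0,0,0,0,0,8.5],[0,0,0,0,0,0,8.5],[0,0,0,0,0,0,8.5],[-1,0,0,0,0,0,8.5],[-4,0,0,0,0,0,8.5],[-7,0,0,0,0,0,8.5]]]'

```text
t: 27.97
ee_pos: [591.6, -8.9, 102.0]
orientation: [1.153, 1.246, -1.157]
ft_force: [0.3, -0.2, 0.6]
width: 84.7
```

```bash
python3 go.py 508.3 -288.5 95 0.074
```

```text
t 27.97 tcp [591.55  -8.94 101.95] yaw 0.074 w 84.7 F [ 0.34 -0.16  0.57] q [-0.04  0.56  1.78  0.    0.81  1.46]
shift cm [  0.72 -10.36  27.27] turn [-0. -0.  0.]
```

servo_tool --plan '[[[0,-10.3,27.2,0,0,0,8.78],[0,-10.3,27.2,0,0,0,8.78],[0,-10.3,27.2,0,0,0,8.78],[0,-10.3,27.2,0,0,0,8.78],[0.4,-10.3,27.2,0,0,0,8.78],[0.4,-10.3,27.2,0,0,0,8.78],[0.4,-10.3,27.2,0,0,0,8.78],[0.4,-10.3,27.2,0,0,0,8.78]]]'

```text
t: 28.63
ee_pos: [508.6, -294.0, 98.8]
orientation: [1.158, 1.238, -1.159]
ft_force: [0.6, -0.1, 0.5]
width: 87.6
```

servo_tool --plan '[[[0,0,0,0,0,0,8.78],[0,0,0,0,0,0,8.78],[0,0,0,0,0,0,8.78]]]'

```text
t: 28.88
ee_pos: [510.4, -286.7, 98.1]
orientation: [1.154, 1.244, -1.154]
ft_force: [-0.3, 0.2, -0.8]
width: 87.8
```

```bash
python3 go.py 508.3 -288.5 20.7 0.074;python3 - <<'E'
from h import *
i=ctrl.get_image("top");crop(i,280,150,480,255,4,"t16")
E
```

```text
t 28.88 tcp [ 510.35 -286.67   98.12] yaw 0.075 w 87.8 F [-0.29  0.19 -0.83] q [-0.53  0.55  1.8   0.    0.79  0.96]
shift cm [ 7.74 -0.22  0.17] turn [ 0. -0.  0.]
```

View pics/t16.png

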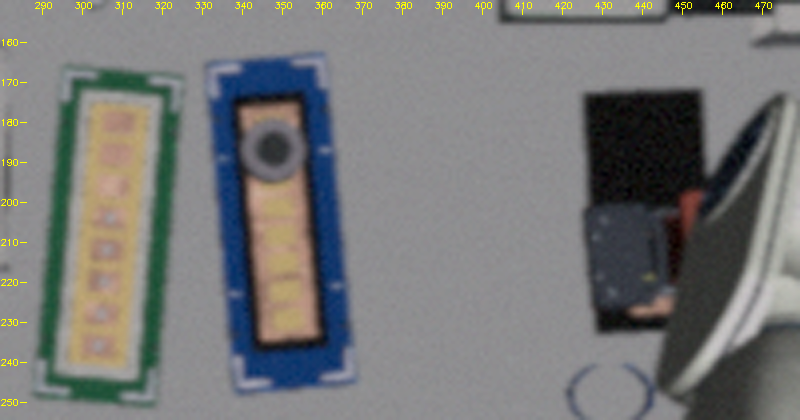

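The steel weight stands on the black boat at (347.5,187), the same pixel as at the start. Now the copper block.

servo_tool --plan '[[[2,-0.2,0.15,0,0,0,8.78],[4,-0.2,0.15,0,0,0,8.78],[6,-0.2,0.15,0,0,0,8.78],[7,-0.2,0.15,0,0,0,8.78],[7.5,-0.2,0.15,0,0,0,8.78],[7.6,-0.2,0.15,0,0,0,8.78],[7.6,-0.2,0.15,0,0,0,8.78],[7.6,-0.2,0.15,0,0,0,8.78]]]'

```text
t: 29.6
ee_pos: [508.9, -289.6, 22.7]
orientation: [1.154, 1.242, -1.154]
ft_force: [0.3, 0.5, 0.3]
width: 87.8
```

```bash
python3 go.py 508.3 -288.5 20.2 0.074
```

```text
t 29.60 tcp [ 508.89 -289.57   22.73] yaw 0.074 w 87.8 F [0.26 0.53 0.29] q [-0.54  0.68  1.81  0.    0.65  0.96]
shift cm [ 0.25 -0.05 -0.11] turn [ 0.  0. -0.]
```

servo_tool --plan '[[[0.15,0,-0.1,0,0,0,8.78],[0.18,0,-0.1,0,0,0,6],[0.18,0,-0.1,0,0,0,4],[0.18,0,-0.1,0,0,0,2],[0.18,0,-0.1,0,0,0,2],[0.18,0,-0.1,0,0,0,2],[0.18,0,-0.1,0,0,0,2],[0.18,0,-0.1,0,0,0,2]]]'

```text
t: 30.27
ee_pos: [508.1, -288.5, 20.1]
orientation: [1.155, 1.243, -1.155]
ft_force: [-1.3, 0.2, 0.1]
width: 44.8
```

servo_tool --plan '[[[0,0,0,0,0,0,2],[0,0,0,0,0,0,2],[0,0,0,0,0,0,2],[0,0,0,0,0,0,2]]]'

```text
t: 30.6
ee_pos: [508.1, -288.5, 20.0]
orientation: [1.155, 1.243, -1.155]
ft_force: [-0.4, -0.5, 0.0]
width: 38.3
```

```bash
python3 go.py 508.3 -288.5 20.2 0.074 492 -18.6 95 0.074
```

```text
t 30.60 tcp [ 508.11 -288.49   20.05] yaw 0.074 w 38.3 F [-0.4  -0.45  0.01] q [-0.54  0.68  1.82 -0.    0.64  0.96]
shift cm [-0.02  0.02  0.  ] turn [-0.  0.  0.]
shift cm [ -7.5    0.39 -27.03] turn [-0.  0.  0.]
```

servo_tool --plan '[[[-1,0,0,0,0,0,2],[-4,0,0,0,0,0,2],[-7.5,0.1,-1,0,0,0,2],[-7.5,0.1,-5,0,0,0,2],[-7.5,0.2,-9,0,0,0,2],[-7.5,0.3,-13,0,0,0,2],[-7.5,0.3,-17,0,0,0,2],[-7.5,0.4,-21,0,0,0,2]]]'

```text
t: 31.27
ee_pos: [495.8, -77.1, 95.6]
orientation: [1.155, 1.243, -1.155]
ft_force: [0.2, -0.5, -2.9]
width: 38.1
```

```bash
python3 go.py 492 -18.6 95 0.074
```

```text
t 31.27 tcp [495.79 -77.09  95.63] yaw 0.073 w 38.1 F [ 0.17 -0.54 -2.9 ] q [-0.18  0.47  1.99  0.    0.69  1.32]
shift cm [ 0.06  0.05 -5.86] turn [-0. -0.  0.]
```

servo_tool --plan '[[[0,0,-4,0,0,0,2],[0,0,-5.8,0,0,0,2],[0,0,-5.8,0,0,0,2],[0,0,-5.8,0,0,0,2],[0,0,-5.8,0,0,0,2]]]'

```text
t: 31.68
ee_pos: [492.5, -21.2, 95.4]
orientation: [1.154, 1.243, -1.154]
ft_force: [1.1, 0.7, -2.2]
width: 38.0
```

servo_tool --plan '[[[0,0,0,0,0,0,2],[0,0,0,0,0,0,2],[0,0,0,0,0,0,2]]]'

```text
t: 31.93
ee_pos: [492.4, -21.8, 95.0]
orientation: [1.156, 1.242, -1.156]
ft_force: [-0.1, -0.2, -3.5]
width: 38.3
```

```bash
python3 go.py 492 -18.6 32.2 0.074;python3 - <<'E'
from h import *
i=ctrl.get_image("scene");crop(i,275,140,475,290,4,"s17")
E
```

```text
t 31.93 tcp [492.37 -21.82  95.05] yaw 0.072 w 38.3 F [-0.05 -0.19 -3.51] q [-0.07  0.46  2.01 -0.    0.68  1.43]
shift cm [ 6.28 -0.01 -0.32] turn [-0.  0.  0.]
```

View pics/s17.png

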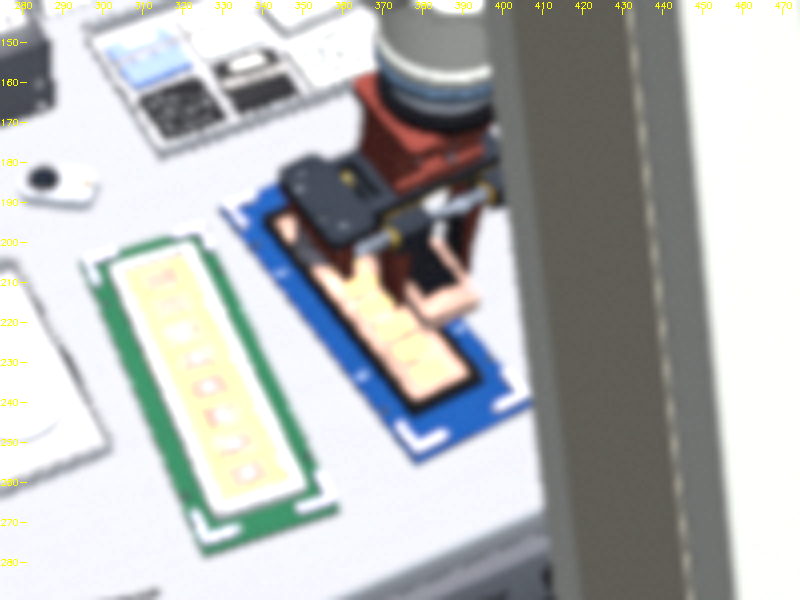

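The copper block hangs over the near half of the black boat, at about (385,205). Next I lower it.

servo_tool --plan '[[[2,0,-0.2,0,0,0,2],[4,0,-0.2,0,0,0,2],[5.2,0,-0.2,0,0,0,2],[5.7,0,-0.2,0,0,0,2],[6.0,0,-0.2,0,0,0,2],[6.05,0,-0.2,0,0,0,2],[6.05,0,-0.2,0,0,0,2],[6.05,0,-0.2,0,0,0,2]]]'

```text
t: 32.65
ee_pos: [492.7, -19.0, 35.2]
orientation: [1.155, 1.242, -1.154]
ft_force: [1.1, 0.1, -3.1]
width: 37.7
```

```bash
python3 go.py 492 -18.6 32.2 0.074
```

```text
t 32.65 tcp [492.71 -19.01  35.2 ] yaw 0.074 w 37.7 F [ 1.14  0.08 -3.14] q [-0.06  0.57  2.02  0.    0.55  1.43]
shift cm [ 0.3  -0.07 -0.05] turn [-0.  0. -0.]
```

servo_tool --plan '[[[0.12,0,0,0,0,0,2],[0.2,0,0,0,0,0,2],[0.25,0,0,0,0,0,2],[0.25,0,0,0,0,0,2],[0.25,0,0,0,0,0,2]]]'

```text
t: 33.07
ee_pos: [492.2, -18.9, 32.1]
orientation: [1.155, 1.243, -1.155]
ft_force: [-0.4, 0.2, -3.6]
width: 38.0
```

```bash
python3 go.py 492 -18.6 32.2 0.074
```

```text
t 33.07 tcp [492.22 -18.88  32.14] yaw 0.074 w 38.0 F [-0.41  0.23 -3.58] q [-0.06  0.58  2.02 -0.    0.54  1.43]
shift cm [-0.01 -0.02 -0.03] turn [-0.  0. -0.]
```

servo_tool --plan '[[[0.03,0,0,0,0,0,2],[0.06,0,0,0,0,0,2],[0.06,0,0,0,0,0,2]]]'

```text
t: 33.32
ee_pos: [492.2, -18.9, 32.0]
orientation: [1.155, 1.243, -1.155]
ft_force: [-3.4, 1.2, 6.0]
width: 38.2
```

```bash
python3 go.py 492 -18.6 32.2 0.074
```

```text
t 33.32 tcp [492.24 -18.88  31.99] yaw 0.074 w 38.2 F [-3.41  1.22  6.  ] q [-0.06  0.58  2.02  0.    0.54  1.43]
shift cm [-0.02 -0.02 -0.03] turn [-0.  0. -0.]
```

Contact: +6 N. I release, lift, and move away for a final look.

servo_tool --plan '[[[0,0,0,0,0,0,5],[0,0,0,0,0,0,8],[0,0,0,0,0,0,8],[0,0,0,0,0,0,8],[0,0,0,0,0,0,8],[-1,0,0,0,0,0,8],[-4,0,0,0,0,0,8],[-8,0,0,0,0,0,8]]]'

```text
t: 33.98
ee_pos: [490.0, -18.8, 110.7]
orientation: [1.152, 1.248, -1.159]
ft_force: [0.3, 0.2, 0.1]
width: 79.9
```

servo_tool --plan '[[[-2,0,4,0,0,0,8],[-4,0,8,0,0,0,8],[-6,0,12,0,0,0,8],[-6,0,16,0,0,0,8],[-6,0,20,0,0,0,8],[-6,0,24,0,0,0,8],[-6,0,28,0,0,0,8],[-6,0,30,0,0,0,8]]]'

```text
t: 34.65
ee_pos: [514.4, -322.5, 172.7]
orientation: [1.156, 1.239, -1.156]
ft_force: [0.2, 0.1, 0.3]
width: 79.9
```

servo_tool --plan '[[[0,0,0,0,0,0,8],[0,0,0,0,0,0,8],[0,0,0,0,0,0,8],[0,0,0,0,0,0,8]]]'

```text
t: 34.98
ee_pos: [514.0, -316.6, 171.5]
orientation: [1.154, 1.245, -1.154]
ft_force: [-0.7, 0.1, -0.7]
width: 80.2
```

```bash
python3 go.py
python3 - <<'E'
from h import *
i=ctrl.get_image("scene");crop(i,275,160,425,285,5,"s18");
cv2.imwrite("pics/s18f.png",cv2.cvtColor(i,cv2.COLOR_RGB2BGR))
i=ctrl.get_image("top");crop(i,280,155,410,255,6,"t18")
cv2.imwrite("pics/t18f.png",cv2.cvtColor(i,cv2.COLOR_RGB2BGR))
E
```

```text
t 34.98 tcp [ 514.02 -316.6   171.54] yaw 0.075 w 80.2 F [-0.69  0.11 -0.72] q [-0.57  0.47  1.72  0.    0.95  0.92]
```

View pics/s18.png

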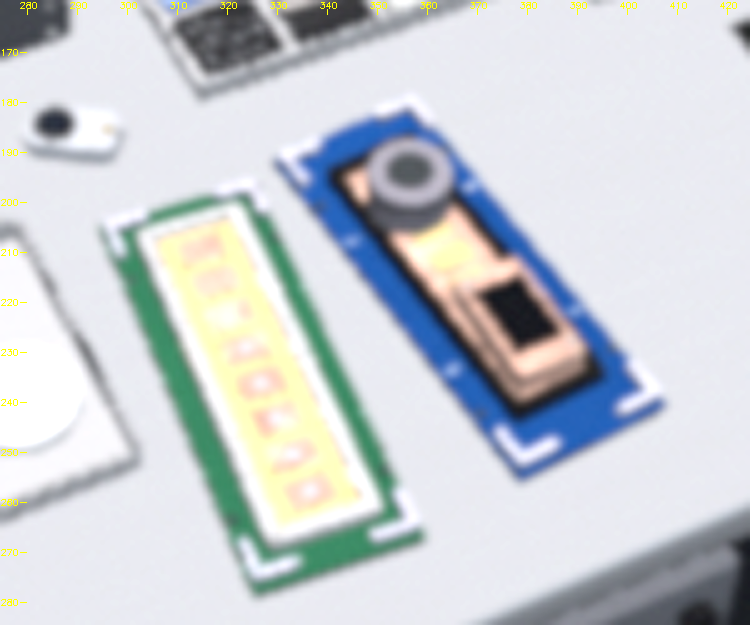

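View pics/t18.png

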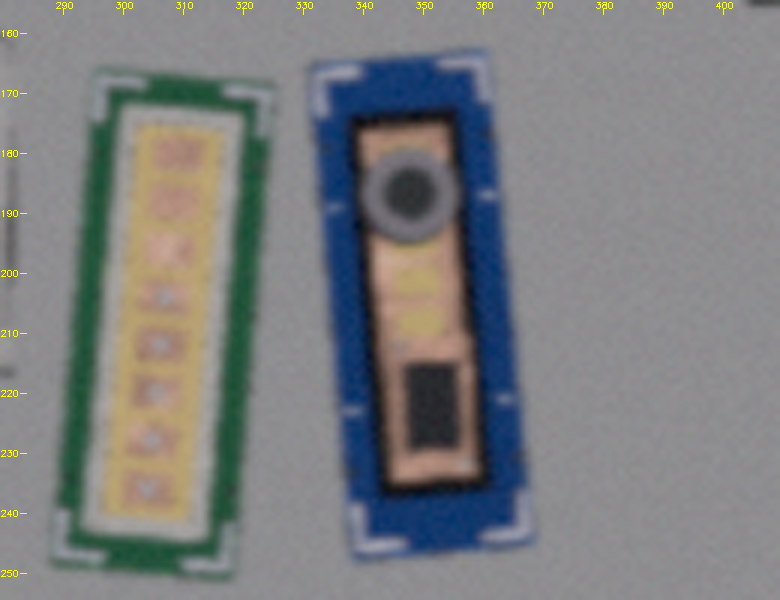

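View pics/t18f.png

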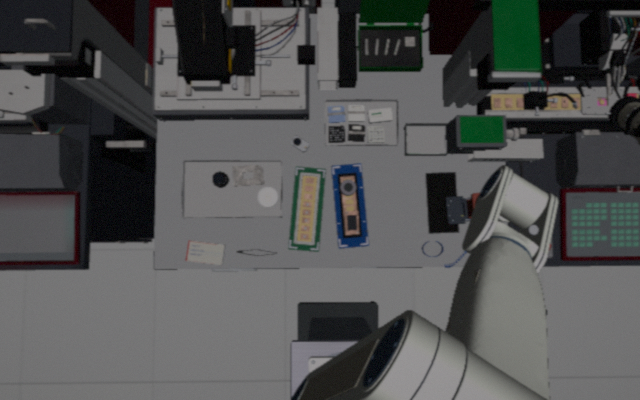

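Both boats are flat in their nests. In the top view the steel weight is at (347.8,187) and the copper plate at (351.6,222), as at the start. The pad at (206,252), tweezers (257,252) and magnifier (300,143) haven't moved. I'll check the numbers once before handing in.

Run:
```python
from fit import *
g=[535.9,111,-.0914]; b=[545.1,-15.5,.081]
N=None
def s(a,x0,y0,k): return [None if p is None else (x0+p[0]/k-.5,y0+p[1]/k-.5) for p in a]
a=fit("alu",60,210,s([(122,105),(245,112),(207,541),(82,531)],280,155,6),s([(137,235),(240,205),(383,503),(275,545)],275,160,5))
k=fit("black",56,190,s([(351,117),(458,108),(493,485),(383,494)],280,155,6),s([(330,178),None,(604,370),(520,408)],275,160,5))
for n,p,r in(("alu-green",a,g),("black-blue",k,b)):
    d=p[:2]-r[:2]; c,q=np.cos(r[2]),np.sin(r[2]); print(n,"along %.1f across %.1f yaw %.3f"%(c*d[0]+q*d[1],-q*d[0]+c*d[1],p[3]-r[2]))
for n,st,tp in (("steel",(409,171),(410,192)),("copper",(519,314),(432.5,407))):
    print(n,tri(s([st],275,160,5)[0],s([tp],280,155,6)[0])[0])
# bystanders: image differences
for v,boxes in (("top",{"pad":(183,238,228,268),"tweez":(232,244,282,262),"magn":(288,132,314,156)}),):
    A=cv2.imread("pics/top0.png").astype(int);B=cv2.imread("pics/t18f.png").astype(int)
    for n,(x0,y0,x1,y1) in boxes.items(): print(n,"mean abs diff",np.abs(A-B)[y0:y1,x0:x1].mean())
o=ctrl.get_obs();print(o["t"],np.abs(o["qvel"]).max())
```

```text
alu x,y,z [536.1  110.26  12.16] yaw -0.0881 rms px 0.42
black x,y,z [545.99 -15.81  10.3 ] yaw 0.0789 rms px 0.83
alu-green along 0.3 across -0.7 yaw 0.003
black-blue along 0.9 across -0.4 yaw -0.002
steel [594.97  -8.57  41.72]
copper [492.06 -18.71  31.78]
pad mean abs diff 1.4553086419753087
tweez mean abs diff 1.5514814814814815
magn mean abs diff 1.5325854700854702
35.0833 0.007043380988650855
```

```bash
python3 -c "
from workcell import ctrl
print(ctrl.close_job())"
```

```text
the job is handed in; nothing more can be done
None
```

The job is done and handed in at about 35 s of the 128 s allowed. I set both weights on the mat, moved the aluminium boat to the green nest and the black boat to the blue nest, then put both weights back. The hand-in reports no verdict.

| Last check before handing in | Result |
|---|---|
| Aluminium boat in the green nest | 0.3 mm along and 0.7 mm across from centre, 0.003 rad |
| Black boat in the blue nest | 0.9 mm along and 0.4 mm across from centre, 0.002 rad |
| Weights' release points against pick-up points, by arm position | within about 1 mm |
| Weights' horizontal position in the pictures | within about 2 mm of the start, copper block lengthwise |
| Pad, tweezers and magnifier | unchanged in the top view |
| Arm | well clear and at rest |

**Disagreements:** The measured heights of the weights' tops came out 2.6–3.6 mm lower than at the start. The black boat's top measured 10.3 mm, against 15 mm expected (looser fit, 0.8 px). I put this down to picking pixels by hand in coarse pictures, because the arm's contact heights when setting things down matched the expected values. I did not measure heights again. The steel weight's grip width read 45.1–45.7 mm against 46 mm nominal, with no visible effect.

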